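# Tip dropper vials into the V-trough and close up the row

## Robot

A 6-joint arm with a two-finger parallel gripper is mounted at the origin on a cart in front of the work surface, level with it; the furniture and walls round the work are solid. World frame = base frame: x ahead of the robot, y to its left, z up, the work surface at z = 0. Lengths are in m, angles in rad, forces in N, time in s.
With the tool pointing down it reaches from about 0.35 to 0.975 m from the base axis. Payload 17.4 kg.
Tool frame: the origin (TCP) lies at the very end of the fingers, on their centre line; the grasp point (between the pads) lies 19 mm behind it; z points along the fingers, x is the direction in which the jaws open and shut, and the axes are right-handed (so a half turn about z gives the same grasp; the last joint's range is limited). The gripper opens to 85 mm and grips with 20 to 120 N. Pads are 22 mm wide; open, the fingers measure 114 mm over their backs; the gripper's body (76 mm by 85 mm) begins 54 mm behind the grasp point. The pads swing forward as they close: fully open they stand 13 mm farther back than shut.
Start: joints at [1.293, 0.116, 1.442, -0, 1.584, -0.038], TCP at [0.16, 0.656, 0.205] pointing down, gripper open.
Joint ranges: [-2.83, 2.83], [-0.83, 2.19], [0.07, 2.5], [-1.14, 4.28], [0.01, 3], [-2.97, 2.97]. Speed limits (rad/s): [1.89, 1.89, 2.22, 3.14, 3.14, 3.14].

## Interface

Orientations are given as a unit quaternion [w, x, y, z].
In Python, from plant import telemetry, cams, robot gives the robot as it stands. The module is installed in compiled form; this text tells all that it offers.
- The arm moves only by the shell command python3 -m creep 'ROWS' [FORCE]. ROWS is JSON, a list that holds one entry, the list of rows, each a list of 5 numbers: the finger opening in mm, from 0 to 85.4, then the shift along the tool's x, y, z in mm, then the turn about the tool's z in degrees. In form: [[[gripper, tx, ty, tz, twist], ...]]. A call has 1 to 5 rows; each row is the pose to reach, as a shift and turn from the pose measured when the call began, along the tool's axes at that moment; what a row does not reach only later rows make up. A row lasts 1/12 s, in which the tool goes at most 41.7 mm and 7.16 degrees, less where a joint would pass 70% of its speed; a pose out of reach is approached as far as the arm can. A call with a gripper value outside its range is refused whole. The fingers move at their own pace and stop on an object; FORCE is the grip in N (left out, the last holds). Time passes only in rows, so rows that repeat a pose let the fingers close. It gives the time, the measured TCP pose, the force and the opening at its end, in the units of the state.
- telemetry.sense(): the state, without advancing time (a new reading comes with each control period).
- cams.snapshot(name): name is "scene" or "top"; returns the picture (420x560x3 uint8, red, green, blue); there is no depth.
- cams.get_calibration(name): a dict with "camera_matrix" (3x3 intrinsics, pixels), "R" (3x3) and "t" (3): a world point X has camera coordinates R X + t. Camera axes: x right, y down, z forward; pixel columns grow to the right and rows downward; lengths in m; the calibration is good to about 2 mm. A picture is of the moment at which its call begins. get_calibration takes no time and is no camera call.
- robot.sign_off(): hands the job in, once; it reports no verdict.
The state is a dict: "time_s": time; "q": joint angles; "qvel": joint speeds; "tau": joint torques, N m; "ee_pos": TCP position; "tcp_rot": TCP orientation; "force": force on the tool from outside, world axes, zero at the start; "wrist_torque": the same for the moment, N m; "width": opening from 0.0 (shut) to 1.0 (fully open).
Only numpy, scipy, OpenCV 4.12 (cv2) and the standard library are available. Lean on these libraries where they do the work, as an engineer would, in place of code of your own. Each camera call takes 0.05 s, during which the arm holds its last target.

## Task

Pick up the tray of vials, hold it low over the V-trough and gently tip the three dropper vials over its lip so that they settle in line along the fold; then stand the empty tray level on the worktop. Finally push the row of vials along the fold towards the sprung buffer until it visibly gives (several millimetres, but never anywhere near solid), and back away so that the vials lie end to end in a closed row against the buffer. Leave the other things on the bench where they are.

Things in the scene. Friction and masses are not known exactly. Their poses are not given: they have to be found in the camera images.
- trough: Fixed V-trough, polished steel (friction about 0.25) on a grey base, 310 mm long, 100 mm wide, open at the top and at its -y end. Origin on the worktop under the fold, 160 mm from the -y end; y axis along the fold towards the sprung buffer, x axis square to it, away from the robot. Walls rise at 35 degrees from the fold to x = +-41 mm, z = 41 mm.
- fold (a point): Point on the fold (bottom of the V) straight above the trough's origin, 12 mm above the worktop; axes as the trough's. A vial lying in the fold has its axis 14 mm above the fold.
- end_buffer (a joint): Sprung end buffer of the trough: a black rubber disc, 22 mm diameter, centred 26 mm above the worktop, on a steel pin. 0 = at rest (m), grows as it is pushed towards +y of the trough; spring 0.7 N per mm, solid at 13 mm.
- buffer_face (a point): Centre of the face of the buffer disc that the first vial lies against, at y = 100 mm, z = 26 mm of the trough at rest; y axis as the trough's.
- tray: Loose white tipping tray, 212 mm long (y), 70 mm wide (x), about 180 g. Origin centre of the underside. Floor top at z = 4 mm, flat from x = -22 to 29 mm; towards -x a 20-degree ramp rises to the open pouring lip, so vials roll out only when it is tipped lip down by more than that. End walls 26 mm high, inner faces at y = +-102 mm; rear wall at x = 31 mm, 30 mm high.
- tray_handle (a point): Grip point on the tray's handle, a grey upright tab on the middle of the rear wall: 14 mm thick (x), 70 mm long (y), reaching from z = 27 to 73 mm of the tray; this point is 53 mm above the tray's underside, at x = +31 mm. Axes as the tray's.
- tray_lip (a point): Middle of the pouring lip's top edge: x = -37 mm, z = 9.5 mm in the tray's frame.
- vial_a_mid (a point): White dropper vial A, one of three alike lying in the tray at the start: body 23 mm diameter, 39 mm long, then a tapering nose, 57 mm over all. This point is on its axis at half its length (28.5 mm from base and tip); its z axis runs from base to nose. About 20 g; it rolls freely on its side. The nose may point either way.
- vial_b_mid (a point): White dropper vial B, one of three alike lying in the tray at the start: body 23 mm diameter, 39 mm long, then a tapering nose, 57 mm over all. This point is on its axis at half its length (28.5 mm from base and tip); its z axis runs from base to nose. About 20 g; it rolls freely on its side. The nose may point either way.
- vial_c_mid (a point): White dropper vial C, one of three alike lying in the tray at the start: body 23 mm diameter, 39 mm long, then a tapering nose, 57 mm over all. This point is on its axis at half its length (28.5 mm from base and tip); its z axis runs from base to nose. About 20 g; it rolls freely on its side. The nose may point either way.
- vial_a: The same vial A; origin at the centre of its base, z axis towards the nose.
- vial_b: The same vial B; origin at the centre of its base, z axis towards the nose.
- vial_c: The same vial C; origin at the centre of its base, z axis towards the nose.
- stain_bottle: Bystander: yellow bottle with white cap, 40 mm diameter, 85 mm high, standing; origin centre of its underside.
- timer: Bystander: small white bench timer lying flat, 58 x 68 x 18 mm; origin centre of its underside.
- carton: Bystander: white and blue carton, 45 x 100 x 60 mm; origin centre of its underside.
Not all that is in view belongs to the job. What is shaped like the vial_a but red is not meant.

How it is judged:
By the outcome, as a careful person would: the job done as asked, in the order asked, and still so for the second after the job is handed in, with the robot touching nothing.
It also fails if it takes over 64 s, if anything falls off the work surface, if the arm or the gripper's body presses on something with over 40 N, if the wrist force passes 120 N, or if a joint passes its speed limit or range.

## Working session

There is one attempt and no reset: what is moved stays moved. The work goes in short steps, Python scripts to look and compute and a shell command to move; the robot and the scene stay as the last step left them, time stands still between calls to the robot, and variables do not carry over. Pictures are saved under pics/ and viewed, and the job is handed in when it is done.

```bash
mkdir -p pics; ls; python3 - <<'E'
from plant import telemetry, cams, robot
import cv2, numpy as np
for n in ("scene","top"):
    im=cams.snapshot(n); cv2.imwrite(f"pics/{n}0.png",cv2.cvtColor(im,cv2.COLOR_RGB2BGR))
    c=cams.get_calibration(n); print(n,{k:np.round(v,4).tolist() for k,v in c.items()})
s=telemetry.sense(); print({k:np.round(v,4).tolist() for k,v in s.items()})
E
```

```text
pics
scene {'camera_matrix': [[404.4701, 0.0, 276.9613], [0.0, 404.4701, 206.6157], [0.0, 0.0, 1.0]], 'R': [[0.7112, -0.703, 0.003], [-0.5395, -0.5485, -0.6389], [0.4508, 0.4527, -0.7693]], 't': [-0.3948, 0.3355, 0.8066]}
top {'camera_matrix': [[443.0485, 0.0, 284.6685], [0.0, 443.0485, 210.5726], [0.0, 0.0, 1.0]], 'R': [[-0.0176, -0.9998, 0.001], [-0.9953, 0.0174, -0.0949], [0.0948, -0.0027, -0.9955]], 't': [0.0076, 0.565, 1.3285]}
{'time_s': 0.1, 'q': [1.2932, 0.1164, 1.4422, -0.0, 1.584, -0.0378], 'qvel': [-0.0006, -0.0028, -0.0007, -0.0, 0.0001, -0.0002], 'tau': [0.0022, -73.3685, -63.379, 0.0, 0.0054, 0.0], 'ee_pos': [0.1603, 0.6555, 0.2038], 'tcp_rot': [0.0003, 0.7866, 0.6174, -0.0004], 'force': [-0.0613, 0.6715, 0.2808], 'wrist_torque': [0.0263, -0.0141, -0.0208], 'width': 0.995}
```

View pics/scene0.png

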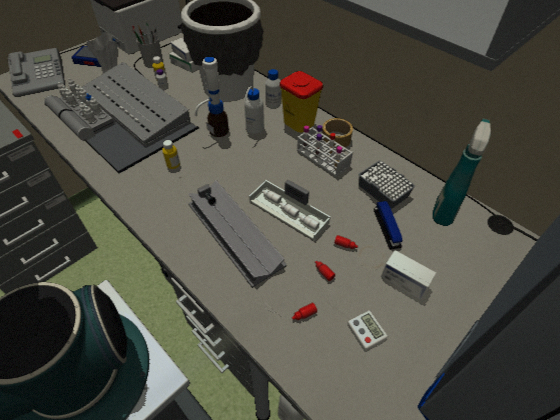

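View pics/top0.png

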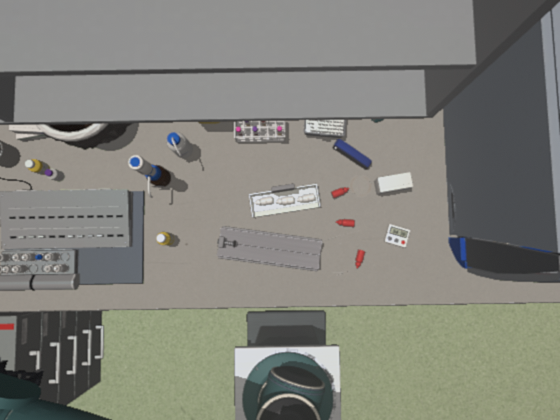

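```bash
python3 - <<'E'
import cv2
a=cv2.imread("pics/top0.png"); s=cv2.imread("pics/scene0.png")
c=a[165:285,205:365]; cv2.imwrite("pics/top0c.png",cv2.resize(c,None,fx=5,fy=5,interpolation=cv2.INTER_CUBIC))
c=s[165:295,180:345]; cv2.imwrite("pics/scene0c.png",cv2.resize(c,None,fx=4.6,fy=4.6,interpolation=cv2.INTER_CUBIC))
E
```

```text
(no output)
```

View pics/top0c.png

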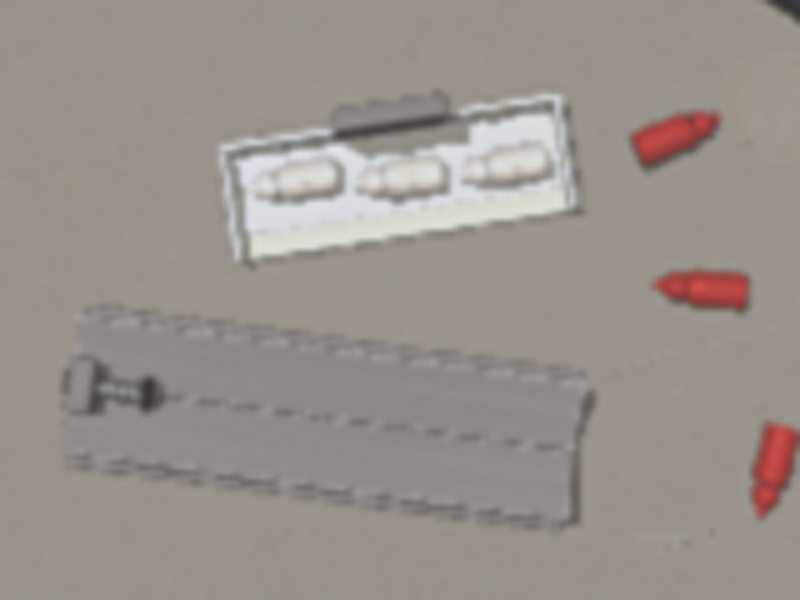

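View pics/scene0c.png

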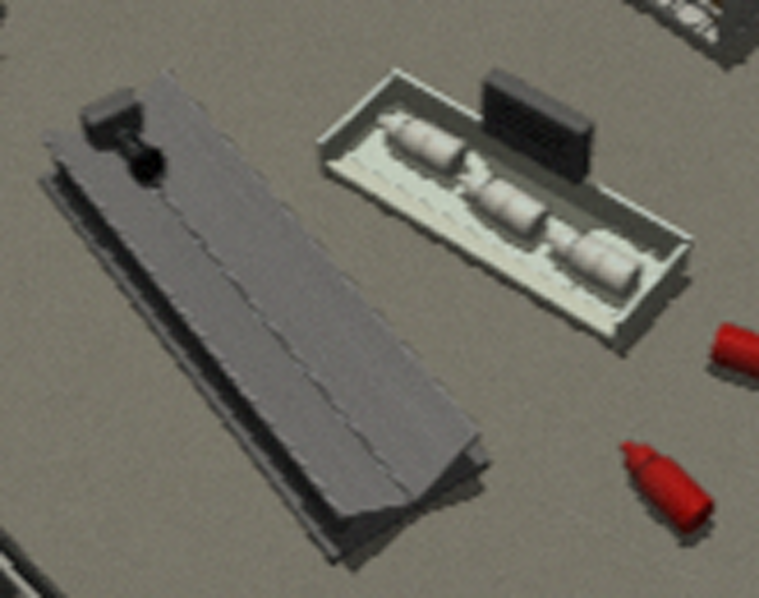

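```bash
cat > h.py <<'E'
import numpy as np, cv2
from scipy.optimize import least_squares
from plant import telemetry, cams, robot
CAL={n:cams.get_calibration(n) for n in("scene","top")}
def proj(n,X):
    c=CAL[n]; K=np.array(c["camera_matrix"]); p=(np.array(c["R"])@np.atleast_2d(X).T).T+np.array(c["t"])
    p=p@K.T; return p[:,:2]/p[:,2:]
def unproj(n,uv,z):
    c=CAL[n];K=np.array(c["camera_matrix"]);R=np.array(c["R"]);t=np.array(c["t"])
    d=R.T@np.linalg.solve(K,[uv[0],uv[1],1]); o=-R.T@t; return o+d*(z-o[2])/d[2]
def W(pose,P):
    x,y,a=pose;P=np.atleast_2d(P)/1000.;c,s=np.cos(a),np.sin(a)
    return np.c_[x+c*P[:,0]-s*P[:,1],y+s*P[:,0]+c*P[:,1],P[:,2]]
def fit(obs,p0):
    f=lambda p:np.concatenate([proj(n,W(p,X))[0]-uv for n,X,uv in obs])
    r=least_squares(f,p0,loss="soft_l1"); return r.x,r.fun.reshape(-1,2)
def snap(name,n,crop=None,k=1):
    im=cv2.cvtColor(cams.snapshot(n),cv2.COLOR_RGB2BGR)
    if crop: u0,v0,u1,v1=crop; im=cv2.resize(im[v0:v1,u0:u1],None,fx=k,fy=k,interpolation=cv2.INTER_CUBIC)
    cv2.imwrite(f"pics/{name}.png",im); return im
def st():
    s=telemetry.sense(); print({k:np.round(s[k],4).tolist() for k in("time_s","ee_pos","tcp_rot","force","width","q")})
E
cat > m.py <<'E'
from h import *
T=lambda c,r:np.array([(c+.5)/5-.5+205,(r+.5)/5-.5+165])
S=lambda c,r:np.array([(c+.5)/4.6-.5+180,(r+.5)/4.6-.5+165])
tr=[("top",[41,150,41],T(85,310)),("top",[41,-160,41],T(590,377)),("top",[-41,150,41],T(65,462)),("top",[-41,-160,41],T(575,525)),("top",[0,-160,12],T(575,447)),("top",[0,100,26],T(163,395)),
("scene",[0,-160,12],S(410,498)),("scene",[-41,-160,41],S(345,515)),("scene",[41,-160,41],S(477,437)),("scene",[41,150,41],S(168,75)),("scene",[-41,150,41],S(45,138)),("scene",[0,100,26],S(152,166))]
ty=[("top",[33,106,30],T(222,147)),("top",[33,-106,30],T(563,96)),("top",[-37,106,10],T(243,265)),("top",[-37,-106,10],T(578,210)),
("top",[38,35,73],T(335,103)),("top",[38,-35,73],T(450,90)),
("scene",[33,106,30],S(397,70)),("scene",[33,-106,30],S(690,240)),("scene",[-37,106,26],S(322,148)),("scene",[31,35,73],S(492,72)),("scene",[31,-35,73],S(592,127))]
for nm,o,p0 in(("trough",tr,[.4,.05,-.13]),("tray",ty,[.55,0,.15])):
    p,r=fit(o,p0); print(nm,np.round(p,4)); print(np.round(r,1).tolist())
E
python3 m.py
```

```text
trough [ 0.4502  0.0496 -0.1525]
[[-0.9, 1.7], [0.0, 2.1], [-1.0, -1.6], [-0.4, -0.2], [0.5, 1.7], [-1.6, 0.5], [1.5, 1.6], [0.5, 0.7], [1.3, -0.7], [0.1, -1.2], [-0.2, -1.7], [0.4, 0.8]]
tray [ 0.5989 -0.0034  0.1387]
[[-0.0, 0.2], [0.1, -0.2], [-0.4, -0.3], [0.3, 0.1], [-0.4, 1.8], [-0.1, 0.8], [-0.1, -0.4], [1.6, -0.4], [-0.1, -1.2], [-0.1, 0.3], [0.5, 0.6]]
```

```bash
cat > ov.py <<'E'
from h import *
def ov(src,n,crop,k,segs,out):
    im=cv2.imread(src);u0,v0,u1,v1=crop
    im=cv2.resize(im[v0:v1,u0:u1],None,fx=k,fy=k,interpolation=cv2.INTER_CUBIC)
    for pose,A,B,col in segs:
        q=(proj(n,W(pose,[A,B]))-[u0,v0]+.5)*k
        cv2.line(im,*[tuple(int(round(v*16)) for v in a) for a in q],col,1,cv2.LINE_AA,4)
    cv2.imwrite(out,im)
def segs(tr,ty):
    s=[]
    for x,z in((41,41),(-41,41),(0,12),(50,0),(-50,0)): s.append((tr,[x,-160,z],[x,150,z],(0,0,255) if z else (255,255,0)))
    for e in(-160,150):
        for x in(41,-41): s.append((tr,[0,e,12],[x,e,41],(0,0,255)))
    s.append((tr,[-11,100,26],[11,100,26],(0,255,0)))
    if ty is not None:
        for A,B in(([-37,-106,9.5],[-37,106,9.5]),([33,-106,30],[33,106,30]),([-37,106,26],[33,106,26]),([-37,-106,26],[33,-106,26]),
          ([24,-35,73],[24,35,73]),([38,-35,73],[38,35,73]),([24,35,73],[38,35,73]),([24,-35,73],[38,-35,73])): s.append((ty,A,B,(255,0,0)))
    return s
E
python3 - <<'E'
from ov import *
S=segs([ 0.4502,0.0496,-0.1525],[0.5989,-0.0034,0.1387])
ov("pics/top0.png","top",(205,165,365,285),5,S,"pics/o1.png")
ov("pics/scene0.png","scene",(180,165,345,295),4.6,S,"pics/o2.png")
E
```

```text
(no output)
```

View pics/o1.png

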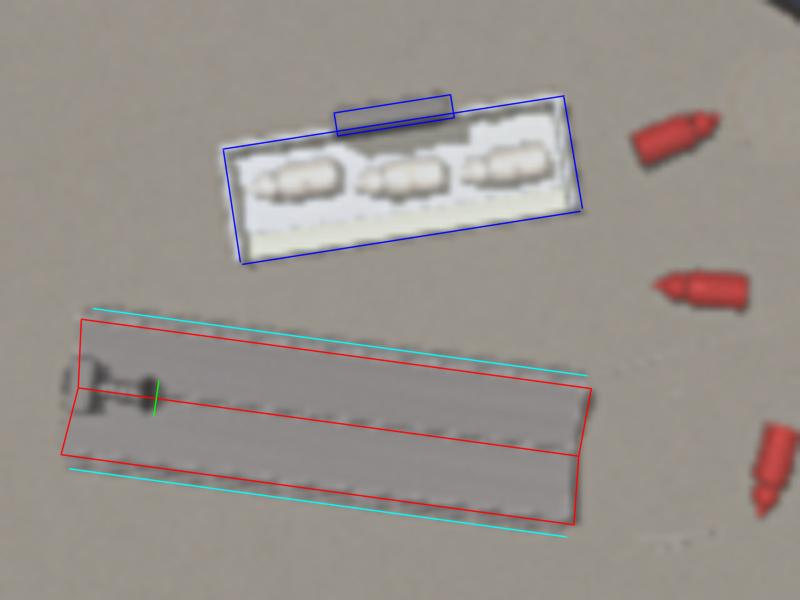

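View pics/o2.png

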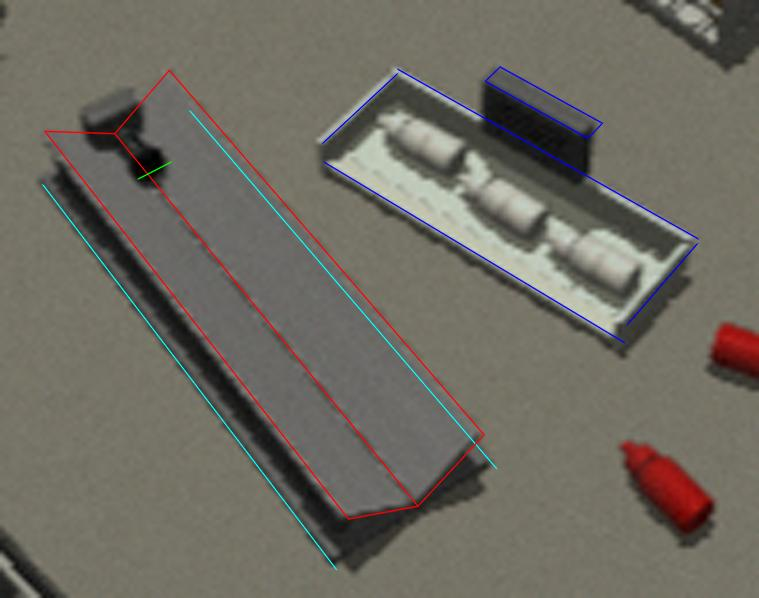

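```bash
python3 - <<'E'
from ov import *
S=segs([ 0.4532,0.0496,-0.136],[0.5989,-0.0034,0.1387])
ov("pics/top0.png","top",(214,222,330,274),6.8,S,"pics/o1.png")
ov("pics/scene0.png","scene",(185,180,290,290),5.4,S,"pics/o2.png")
E
```

```text
(no output)
```

View pics/o1.png

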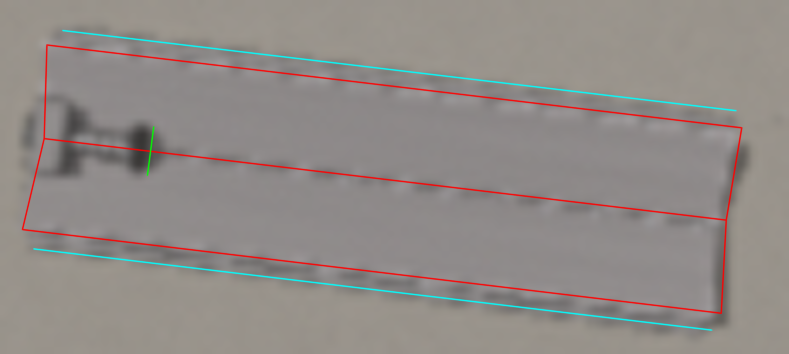

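View pics/o2.png

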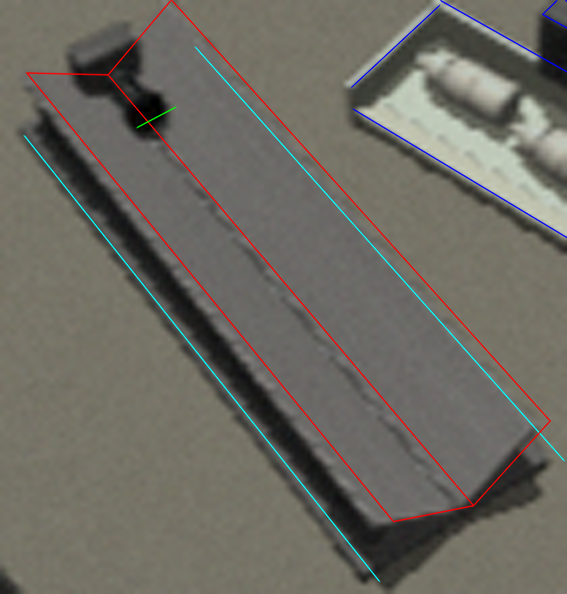

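```bash
python3 -m creep '[[[85,-26,30,0,0],[85,-52,61,0,0],[85,-78,91,0,0],[85,-104,121,0,0],[85,-130,152,0,0]]]' 20
python3 -m creep '[[[85,-26,30,0,0],[85,-52,61,0,0],[85,-78,91,0,0],[85,-104,121,0,0],[85,-130,152,0,0]]]'
python3 -m creep '[[[85,-26,30,0,0],[85,-52,61,0,0],[85,-78,91,0,0],[85,-104,121,0,0],[85,-130,152,0,0]]]'
```

```text
time_s: 0.52
ee_pos: [0.2775, 0.4914, 0.2036]
tcp_rot: [0.0, 0.786, 0.618, -0.001]
force: [0.8, 0.1, -0.4]
width: 0.997
time_s: 0.93
ee_pos: [0.3948, 0.3273, 0.2036]
tcp_rot: [0.0, 0.786, 0.618, -0.001]
force: [1.0, 1.5, -0.6]
width: 1.001
time_s: 1.35
ee_pos: [0.5123, 0.1631, 0.2037]
tcp_rot: [0.0, 0.786, 0.618, -0.001]
force: [0.4, 0.6, -0.7]
width: 0.997
```

```bash
python3 -m creep '[[[85,-26,30,0,-4.5],[85,-52,61,0,-9],[85,-78,91,0,-13.5],[85,-104,122,10,-18],[85,-130,152,30,-21.6]]]'
python3 -m creep '[[[85,0,0,0,0]]]'
python3 - <<'E'
from h import *
st(); snap("t1","top",(205,165,365,285),5); snap("s1","scene",(200,120,345,240),5.5)
E
```

```text
time_s: 1.77
ee_pos: [0.6295, 0.0006, 0.1766]
tcp_rot: [0.001, 0.655, 0.755, 0.0]
force: [0.4, 0.9, 0.4]
width: 0.998
time_s: 1.85
ee_pos: [0.6305, -0.004, 0.1717]
tcp_rot: [-0.0, 0.655, 0.756, -0.002]
force: [0.4, 0.7, -1.0]
width: 0.993
{'time_s': 1.85, 'ee_pos': [0.6305, -0.004, 0.1717], 'tcp_rot': [-0.0002, 0.655, 0.7556, -0.0017], 'force': [0.3676, 0.6708, -1.0452], 'width': 0.9925, 'q': [-0.0456, 0.032, 1.5832, -0.0024, 1.5289, -1.7587]}
```

View pics/t1.png

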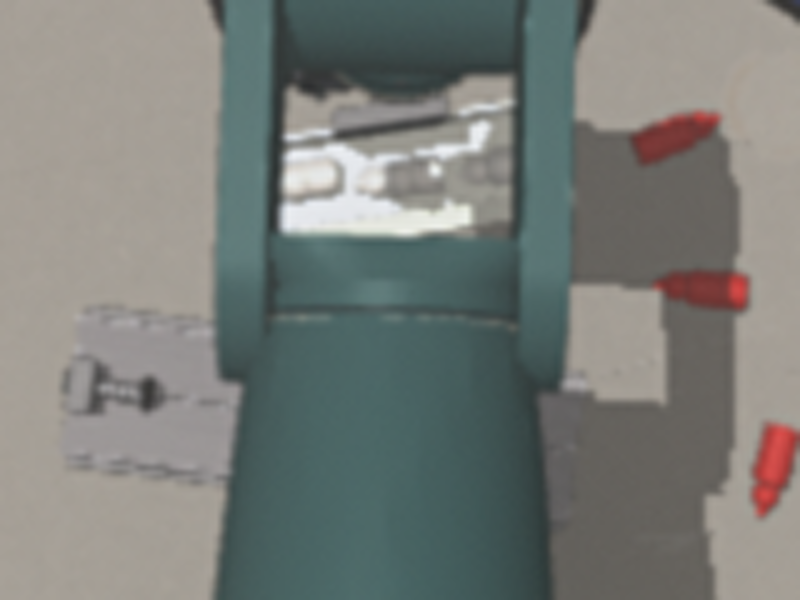

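View pics/s1.png

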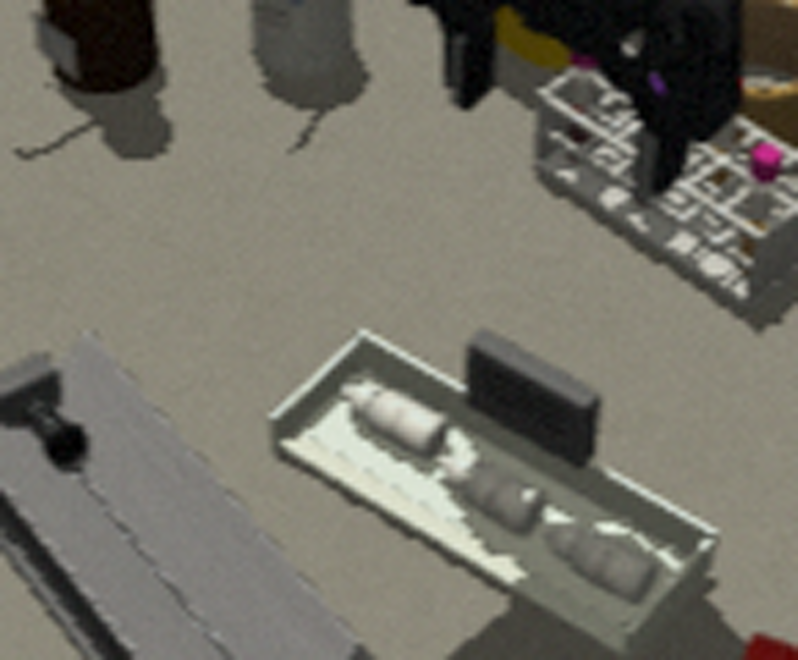

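```bash
python3 - <<'E'
from h import *
s=telemetry.sense(); p=s["ee_pos"]; w,x,y,z=s["tcp_rot"]; tx=np.array([x*x-y*y,2*x*y,0])
ty=np.array([2*x*y,y*y-x*x,0])
for a in(-1,1):
  for b in(-11,11):
    for c in (42.5,57):
      P=p+a*tx*c/1000+ty*b/1000+[0,0,.013]; print(a,b,c,np.round((proj("scene",P)[0]-[200,120]+.5)*5.5))
print(np.degrees(np.arctan2(tx[1],tx[0])))
E
python3 - <<'E'
import cv2
a=cv2.imread("pics/s1.png")[0:220,380:780]; cv2.imwrite("pics/s1f.png",cv2.resize(a,None,fx=2,fy=2))
E
```

```text
-1 -11 42.5 [621. 245.]
-1 -11 57 [650. 260.]
-1 11 42.5 [651. 215.]
-1 11 57 [680. 230.]
1 -11 42.5 [457. 160.]
1 -11 57 [430. 146.]
1 11 42.5 [488. 133.]
1 11 57 [461. 119.]
97.97276895490522
```

View pics/s1f.png

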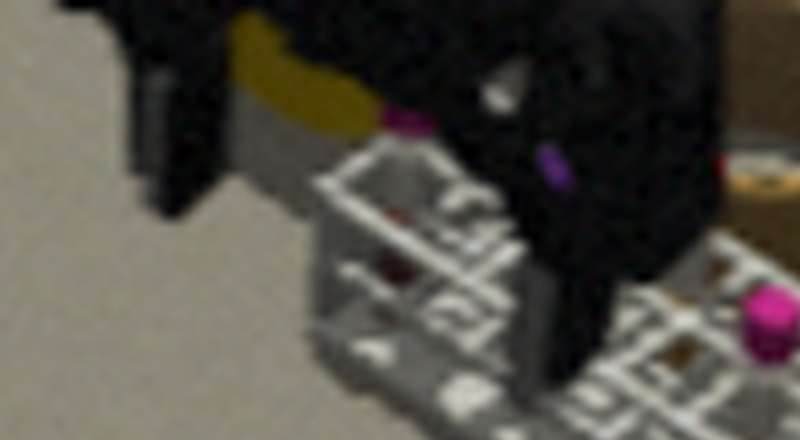

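```bash
python3 - <<'E'
from h import *
st(); snap("s2","scene",(200,60,345,180),5.5); st()
s=telemetry.sense(); p=np.array(s["ee_pos"])
print((proj("scene",p)[0]-[200,60]+.5)*5.5)
E
```

```text
{'time_s': 1.95, 'ee_pos': [0.6295, -0.0006, 0.1752], 'tcp_rot': [0.0005, 0.6562, 0.7546, -0.0004], 'force': [-0.4057, 0.2567, 0.1551], 'width': 0.9978, 'q': [-0.0409, 0.0266, 1.583, -0.0013, 1.5317, -1.7508]}
{'time_s': 2.0, 'ee_pos': [0.6293, 0.0004, 0.1763], 'tcp_rot': [0.001, 0.656, 0.7548, 0.0001], 'force': [-0.0757, -0.1984, 0.8566], 'width': 0.9951, 'q': [-0.0393, 0.0249, 1.583, -0.0012, 1.532, -1.7499]}
[549.44024821 536.99121265]
```

View pics/s2.png

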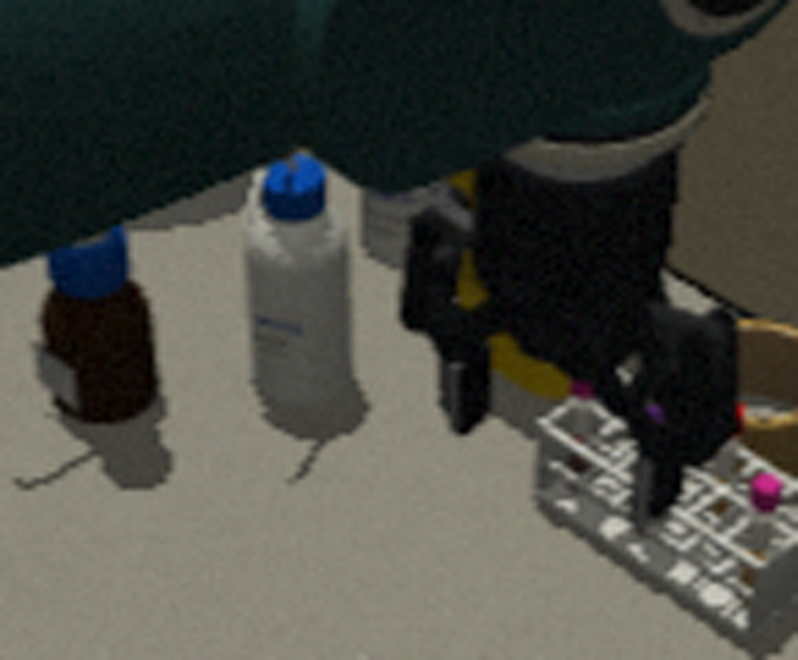

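```bash
python3 -m creep '[[[85,0,0,30,0],[85,0,0,60,0],[85,0,0,85,0],[85,0,0,85,0],[85,0,0,85,0]]]'
python3 - <<'E'
from h import *
st(); snap("s3","scene",(200,100,345,220),5.5)
snap("t3","top",(205,165,365,285),5)
s=telemetry.sense(); p=np.array(s["ee_pos"])
print((proj("scene",p)[0]-[200,100]+.5)*5.5)
E
```

```text
time_s: 2.42
ee_pos: [0.6288, 0.0015, 0.0917]
tcp_rot: [0.001, 0.656, 0.755, -0.0]
force: [0.0, -0.4, 0.6]
width: 0.998
{'time_s': 2.4167, 'ee_pos': [0.6288, 0.0015, 0.0917], 'tcp_rot': [0.0006, 0.6557, 0.7551, -0.0002], 'force': [0.0187, -0.3923, 0.6093], 'width': 0.998, 'q': [-0.0377, 0.0684, 1.6772, -0.001, 1.3953, -1.749]}
[541.63047448 447.17264188]
```

View pics/s3.png

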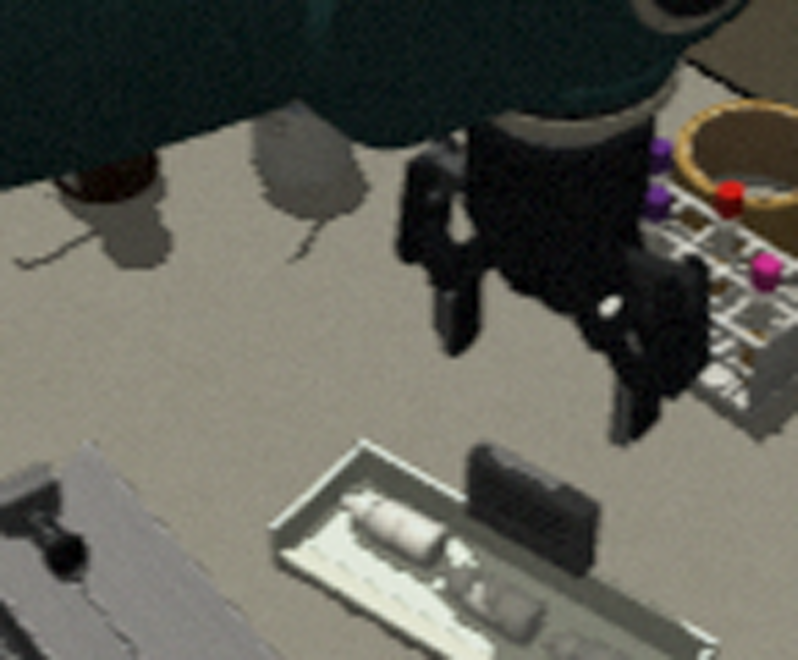

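View pics/t3.png

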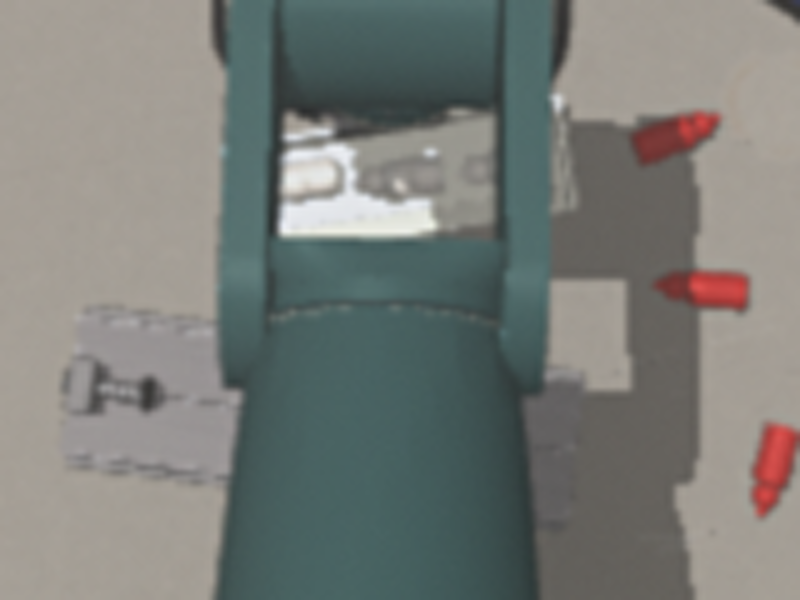

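```bash
python3 - <<'E'
import cv2
a=cv2.imread("pics/s3.png")[240:600,390:730]; cv2.imwrite("pics/s3f.png",cv2.resize(a,None,fx=1.65,fy=1.65))
from h import *
s=telemetry.sense(); print(s["ee_pos"],s["time_s"])
p=np.array([.6288,.0015,.0917]); a=np.radians(98); tx=np.array([np.cos(a),np.sin(a),0]); ty=np.array([np.sin(a),-np.cos(a),0])
obs=[(1,0,-1,455,355),(1,0,1,478,325),(-1,1,-1,628,446),(-1,1,1,657,405),(-1,0,-1,612,438),(1,1,-1,437,343)]
def f(v):
    r=[]
    for sd,o,b,u,w in obs:
        P=p+v[:3]+tx*sd*(.0425+o*v[3])+ty*b*.011
        r+=list((proj("scene",P)[0]-[200,100]+.5)*5.5-[u,w])
    return r
q=least_squares(f,[0,0,.03,.01]); print(np.round(q.x*1000,1),np.round(q.fun))
E
```

```text
[0.63019662 0.00101626 0.09395466] 2.5167
[-9.4 -9.6 60.5  7.5] [-3. -4.  4. -2. -1. -2. -1.  9.  0. -2.  1.  0.]
```

View pics/s3f.png

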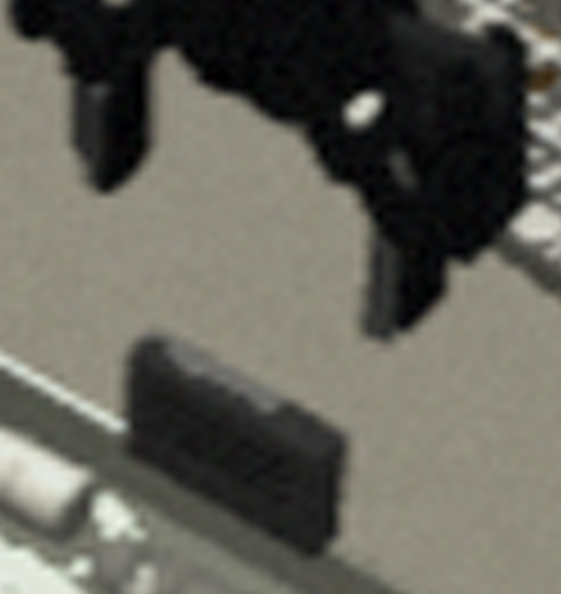

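```bash
python3 -m creep '[[[85,0,0,20,0],[85,0,0,30,0],[85,0,0,30,0]]]'
python3 - <<'E'
from h import *
st(); snap("s4","scene",(240,130,340,205),8)
for z in(.053,.066,.073): print((proj("scene",np.array([.6296,.0009,z]))[0]-[240,130]+.5)*8)
E
```

```text
time_s: 2.77
ee_pos: [0.6298, 0.0012, 0.0632]
tcp_rot: [0.002, 0.656, 0.755, 0.001]
force: [-0.2, -0.2, -0.7]
width: 0.993
{'time_s': 2.7667, 'ee_pos': [0.6298, 0.0012, 0.0632], 'tcp_rot': [0.0016, 0.6557, 0.755, 0.0007], 'force': [-0.2354, -0.1602, -0.7488], 'width': 0.9933, 'q': [-0.038, 0.0894, 1.703, -0.001, 1.3459, -1.7492]}
[461.39882159 498.38592265]
[463.0749865  471.40539871]
[463.99095899 456.6613737 ]
```

View pics/s4.png

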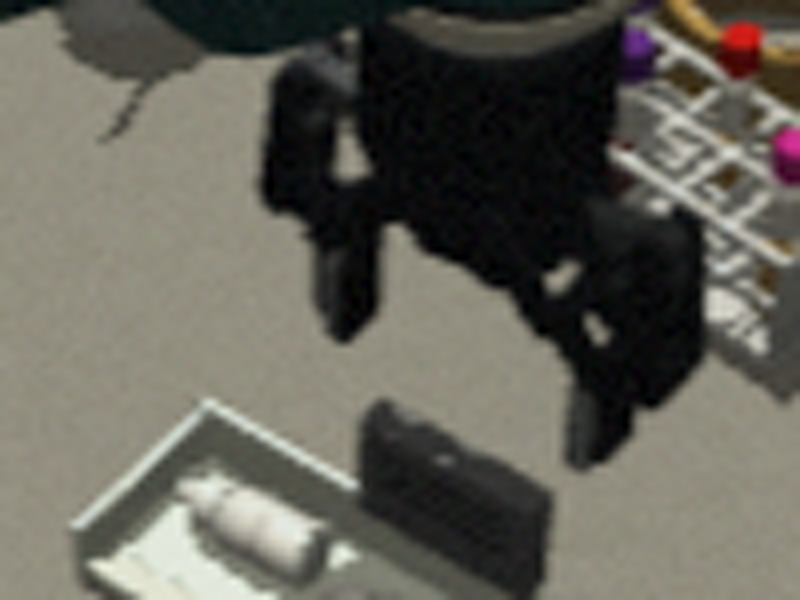

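```bash
python3 -m creep '[[[85,0,0,15,0],[85,0,0,30,0],[85,0,0,30,0],[85,0,0,30,0]]]'
python3 - <<'E'
from h import *
st(); snap("s5","scene",(240,130,340,205),8)
E
```

```text
time_s: 3.15
ee_pos: [0.6295, 0.0011, 0.0328]
tcp_rot: [0.001, 0.656, 0.755, 0.0]
force: [0.4, 0.1, 1.2]
width: 0.993
{'time_s': 3.15, 'ee_pos': [0.6295, 0.0011, 0.0328], 'tcp_rot': [0.001, 0.6557, 0.755, 0.0001], 'force': [0.4158, 0.0822, 1.1714], 'width': 0.9932, 'q': [-0.0382, 0.1152, 1.7274, -0.0011, 1.2974, -1.7492]}
```

View pics/s5.png

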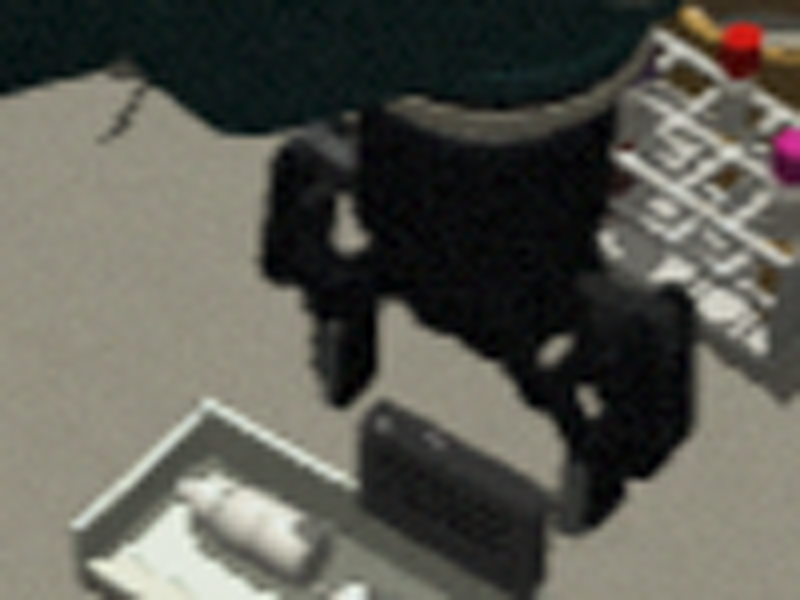

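```bash
python3 -m creep '[[[85,0,0,7,0],[85,0,0,7,0],[85,0,0,7,0]]]'
python3 - <<'E'
from h import *
st(); snap("s6","scene",(260,150,330,202),11)
E
```

```text
time_s: 3.45
ee_pos: [0.6299, 0.0011, 0.0265]
tcp_rot: [0.001, 0.656, 0.755, 0.0]
force: [-0.1, 0.7, 0.7]
width: 0.995
{'time_s': 3.45, 'ee_pos': [0.6299, 0.0011, 0.0265], 'tcp_rot': [0.0013, 0.6557, 0.755, 0.0004], 'force': [-0.1158, 0.6955, 0.6528], 'width': 0.9952, 'q': [-0.0382, 0.1211, 1.7319, -0.0011, 1.2861, -1.7492]}
```

View pics/s6.png

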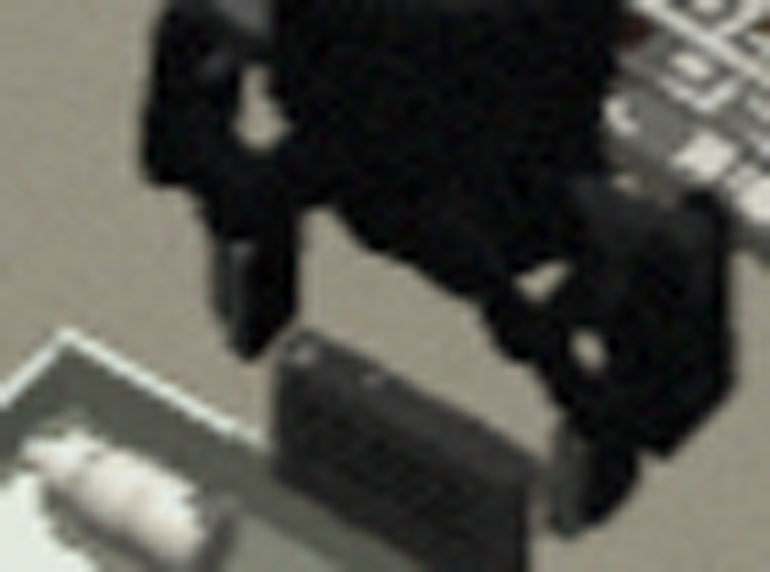

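```bash
python3 -m creep '[[[85,0,0,5,0],[85,0,0,5,0]]]'
python3 -m creep '[[[85,0,0,3,0],[85,0,0,3,0]]]'
python3 -m creep '[[[85,0,0,2,0],[85,0,0,2,0]]]'
```

```text
time_s: 3.67
ee_pos: [0.6299, 0.0011, 0.0212]
tcp_rot: [0.001, 0.656, 0.755, 0.0]
force: [-0.8, 0.6, -0.2]
width: 0.999
time_s: 3.83
ee_pos: [0.6296, 0.0011, 0.0174]
tcp_rot: [0.001, 0.656, 0.755, 0.0]
force: [-0.3, -0.0, 0.2]
width: 0.996
time_s: 4.0
ee_pos: [0.6294, 0.0011, 0.0149]
tcp_rot: [0.001, 0.656, 0.755, -0.0]
force: [-0.4, -0.1, 0.3]
width: 0.992
```

```bash
python3 -m creep '[[[85,0,0,2,0],[85,0,0,2,0]]]'
python3 -m creep '[[[85,0,0,3,0],[85,0,0,3,0]]]'
python3 - <<'E'
from h import *
st(); snap("s7","scene",(260,150,330,202),11)
E
```

```text
time_s: 4.17
ee_pos: [0.6292, 0.0011, 0.0124]
tcp_rot: [0.001, 0.656, 0.755, -0.0]
force: [-0.0, -0.0, -0.4]
width: 0.993
time_s: 4.33
ee_pos: [0.6289, 0.0011, 0.0088]
tcp_rot: [0.0, 0.656, 0.755, -0.0]
force: [-0.3, -1.0, -0.2]
width: 0.995
{'time_s': 4.3333, 'ee_pos': [0.6289, 0.0011, 0.0088], 'tcp_rot': [0.0004, 0.6558, 0.755, -0.0004], 'force': [-0.266, -0.9923, -0.196], 'width': 0.9952, 'q': [-0.0383, 0.1373, 1.745, -0.0011, 1.2592, -1.7492]}
```

View pics/s7.png

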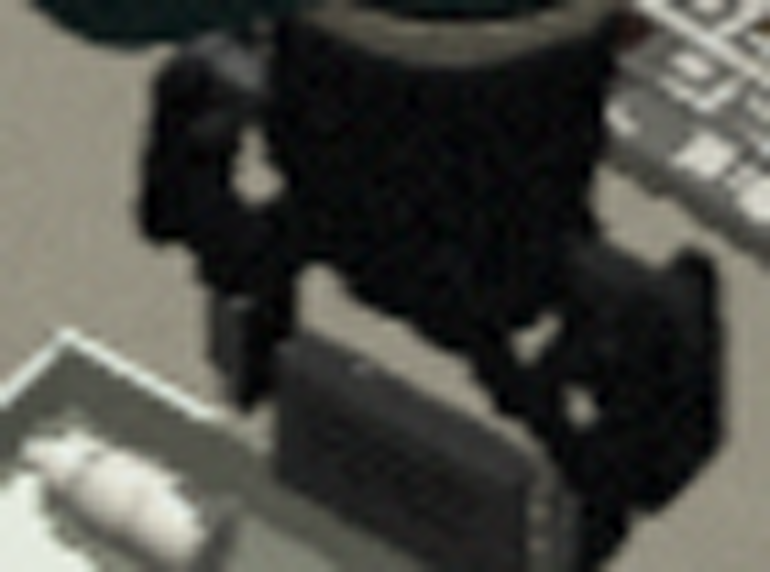

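```bash
python3 -m creep '[[[74,0,0,0,0],[74,0,0,0,0],[70,0,0,0,0],[66,0,0,0,0],[66,0,0,0,0]]]' 20
python3 - <<'E'
from h import *
st(); snap("s8","scene",(260,150,330,202),11)
E
```

```text
time_s: 4.8
ee_pos: [0.6292, 0.0012, 0.0094]
tcp_rot: [0.001, 0.656, 0.755, -0.0]
force: [-0.6, 2.4, 3.1]
width: 0.815
{'time_s': 4.8, 'ee_pos': [0.6292, 0.0012, 0.0094], 'tcp_rot': [0.0005, 0.6557, 0.755, -0.0001], 'force': [-0.6126, 2.3717, 3.104], 'width': 0.8148, 'q': [-0.0382, 0.1369, 1.7445, -0.0008, 1.2595, -1.7492]}
```

View pics/s8.png

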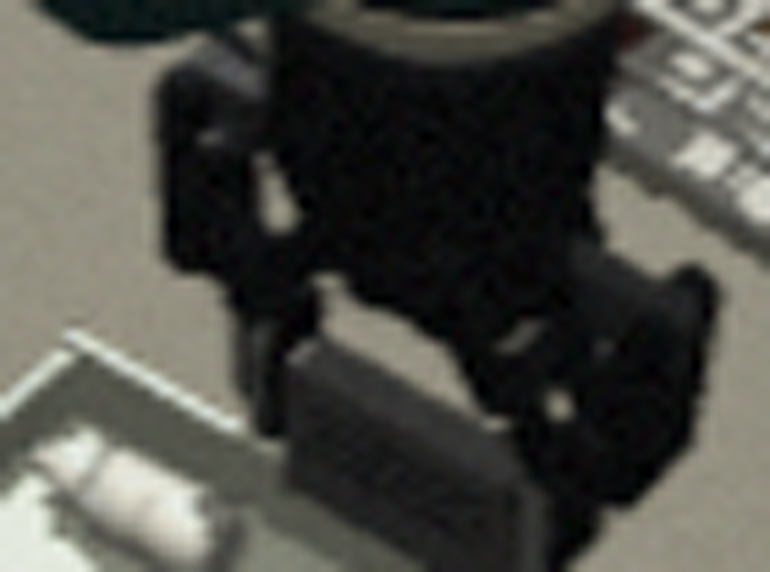

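```bash
python3 -m creep '[[[60,0,0,0,0],[60,0,0,0,0],[60,0,0,-3,0],[60,0,0,-8,0],[60,0,0,-15,0]]]' 50
python3 - <<'E'
from h import *
st(); snap("s9","scene",(220,130,340,220),6.5)
E
```

```text
time_s: 5.27
ee_pos: [0.6287, 0.0011, 0.0241]
tcp_rot: [0.0, 0.656, 0.755, -0.001]
force: [-0.3, -0.0, -1.7]
width: 0.81
{'time_s': 5.2667, 'ee_pos': [0.6287, 0.0011, 0.0241], 'tcp_rot': [0.0, 0.6558, 0.755, -0.0006], 'force': [-0.3399, -0.0397, -1.6915], 'width': 0.8105, 'q': [-0.0383, 0.1229, 1.7343, -0.001, 1.2852, -1.7492]}
```

View pics/s9.png

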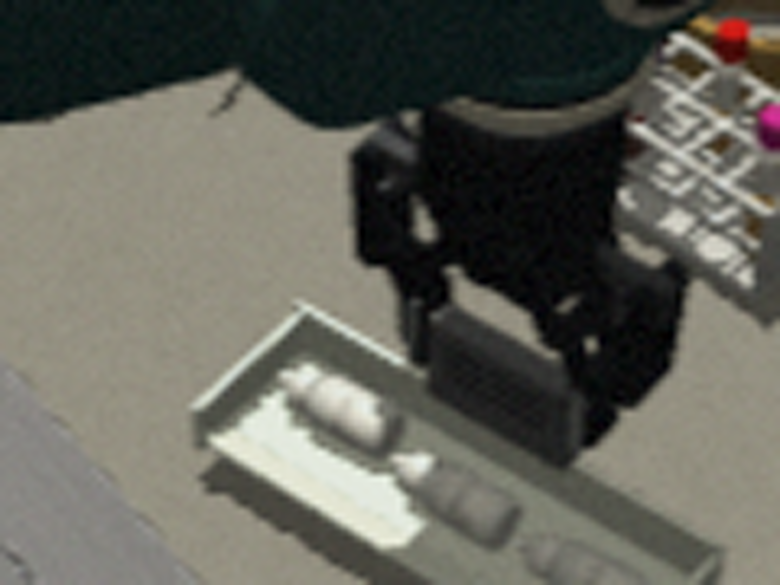

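```bash
python3 -m creep '[[[60,0,0,-12,0],[60,0,0,-25,0],[60,0,0,-40,0],[60,0,0,-52,0],[60,0,0,-58,0]]]'
python3 -m creep '[[[60,3,-7,0,1],[60,7,-16,0,3],[60,11,-26,0,5],[60,15,-36,0,7],[60,19,-46,0,9]]]'
python3 - <<'E'
from h import *
st(); snap("s10","scene",(140,100,340,250),4)
E
```

```text
time_s: 5.73
ee_pos: [0.6303, 0.0012, 0.0873]
tcp_rot: [0.002, 0.656, 0.755, 0.001]
force: [0.9, 0.4, -1.4]
width: 0.81
time_s: 6.15
ee_pos: [0.5809, 0.0138, 0.0866]
tcp_rot: [0.002, 0.714, 0.7, 0.001]
force: [-0.8, -0.5, -2.2]
width: 0.812
{'time_s': 6.15, 'ee_pos': [0.5809, 0.0138, 0.0866], 'tcp_rot': [0.0017, 0.7139, 0.7003, 0.001], 'force': [-0.7802, -0.455, -2.2242], 'width': 0.8125, 'q': [-0.0196, -0.0336, 1.7892, -0.0011, 1.3822, -1.5709]}
```

View pics/s10.png

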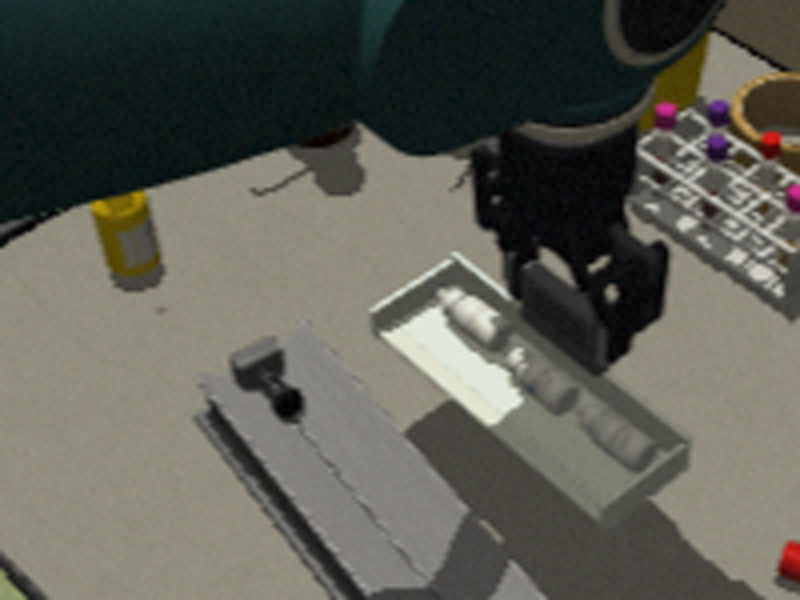

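```bash
python3 -m creep '[[[60,2,-10,0,1],[60,4,-20,0,2],[60,6,-30,0,3],[60,8,-41,0,4],[60,10,-52,0,5]]]'
python3 -m creep '[[[60,2,-9,3,1],[60,4,-16,7,2],[60,4,-20,12,2],[60,4,-20,15,2],[60,4,-20,15,2]]]'
python3 - <<'E'
from h import *
st(); snap("s11","scene",(160,140,320,260),5)
snap("t11","top",(205,165,365,285),5)
E
```

```text
time_s: 6.62
ee_pos: [0.5268, 0.0255, 0.0863]
tcp_rot: [0.001, 0.745, 0.667, 0.001]
force: [-1.0, 0.4, -2.8]
width: 0.809
time_s: 7.03
ee_pos: [0.5071, 0.0316, 0.0704]
tcp_rot: [0.001, 0.756, 0.654, 0.001]
force: [0.5, -0.5, -2.3]
width: 0.802
{'time_s': 7.0333, 'ee_pos': [0.5071, 0.0316, 0.0704], 'tcp_rot': [0.0011, 0.7565, 0.654, 0.0005], 'force': [0.4701, -0.4924, -2.3141], 'width': 0.8022, 'q': [0.0127, -0.1864, 1.9563, -0.0011, 1.3695, -1.4129]}
```

View pics/s11.png

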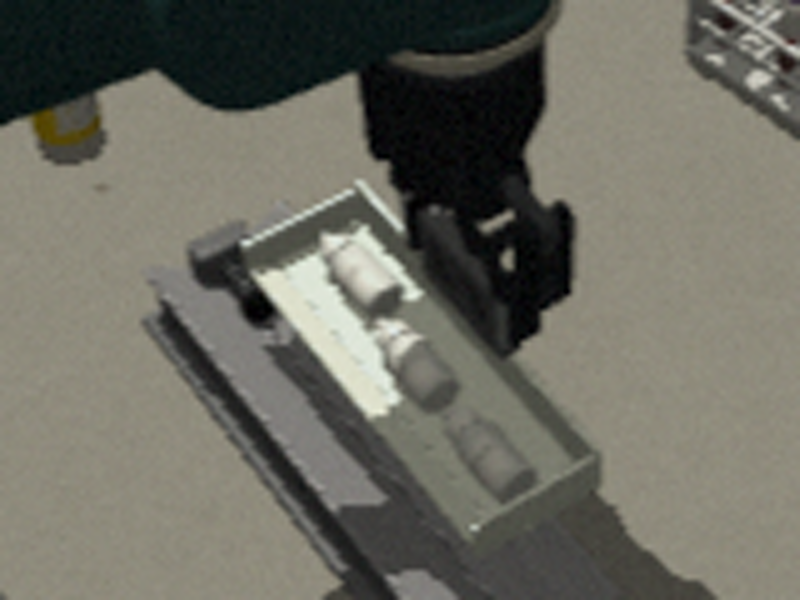

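View pics/t11.png

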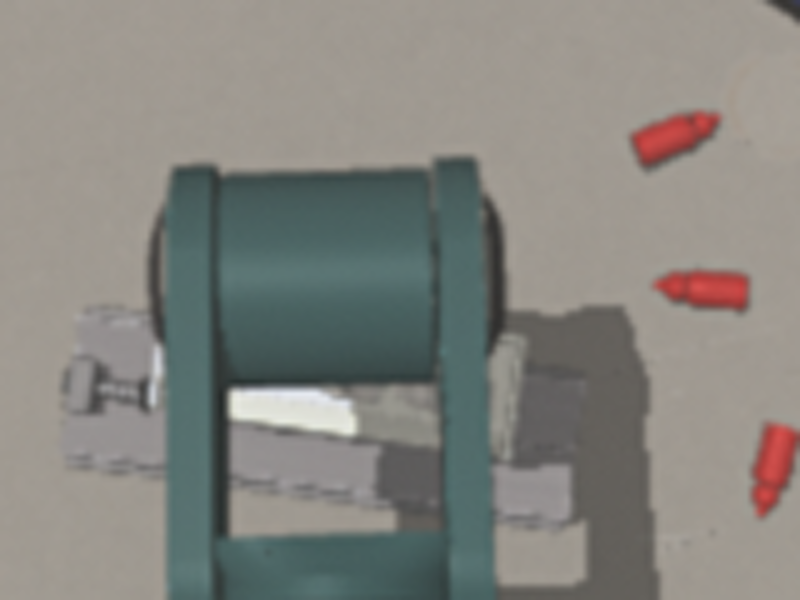

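```bash
cat > tf.py <<'E'
from h import *
def tfit(obs,p0):
    def f(p):
        r=[]
        for n,X,uv in obs:
            P=W(p[:3],X); P[:,2]+=p[3]; r.append(proj(n,P)[0]-uv)
        return np.concatenate(r)
    r=least_squares(f,p0,loss="soft_l1"); return r.x,r.fun.reshape(-1,2)
E
python3 - <<'E'
from tf import *
S=lambda c,r:np.array([(c+.5)/5-.5+160,(r+.5)/5-.5+140])
T=lambda c,r:np.array([(c+.5)/5-.5+205,(r+.5)/5-.5+165])
o=[("scene",[-37,106,26],S(243,245)),("scene",[33,106,28],S(361,183)),("scene",[33,-106,28],S(598,457)),("scene",[-37,-106,26],S(475,530)),
("top",[33,-106,28],T(525,336)),("top",[-37,-106,20],T(508,460)),("scene",[-37,102,9.5],S(255,272))]
p,r=tfit(o,[.47,.03,-.14,.06]); print(np.round(p,4),np.round(r,1).tolist())
s=telemetry.sense();w,x,y,z=s["tcp_rot"];a=2*np.arctan2(y,x);print(np.degrees(a),a-np.pi/2, s["ee_pos"])
E
```

```text
[ 0.4778  0.0372 -0.1618  0.0564] [[0.1, -0.0], [0.3, 0.2], [1.0, -0.3], [0.2, 0.2], [-0.3, 1.0], [-0.4, 0.1], [-0.7, -0.1]]
81.67911142883827 -0.14522690225833879 [0.5076972  0.03155101 0.07115455]
```

```bash
python3 - <<'E'
from h import *
T=lambda c,r:np.array([(c+.5)/5-.5+205,(r+.5)/5-.5+165])
S=lambda c,r:np.array([(c+.5)/5.4-.5+185,(r+.5)/5.4-.5+180])
t=[unproj("top",T(*p),.012)for p in((170,397),(300,413),(450,432),(570,447))]
s=[unproj("scene",S(*p),.012)for p in((165,155),(215,215),(290,300),(350,370),(448,498))]
for L in(t,s,t+s):
    L=np.array(L);k,b=np.polyfit(L[:,1],L[:,0],1);print("yaw",-np.arctan(k),"x at y=.05",k*.05+b,"x at y=-.1",k*-.1+b,"rms",np.std(L[:,0]-k*L[:,1]-b))
E
python3 - <<'E'
import cv2
s=cv2.imread("pics/scene0.png")[180:292,185:290];cv2.imwrite("pics/z1.png",cv2.resize(s,None,fx=5.3,fy=5.3,interpolation=cv2.INTER_CUBIC))
E
```

```text
yaw -0.141634407263561 x at y=.05 0.45293436640551016 x at y=-.1 0.431545994593093 rms 6.3743310146878e-05
yaw -0.14206219476183096 x at y=.05 0.4490270388956573 x at y=-.1 0.42757319031578644 rms 0.0011435460451490627
yaw -0.14056567327588484 x at y=.05 0.4507282799643879 x at y=-.1 0.42950345276096163 rms 0.002123405463371056
```

View pics/z1.png

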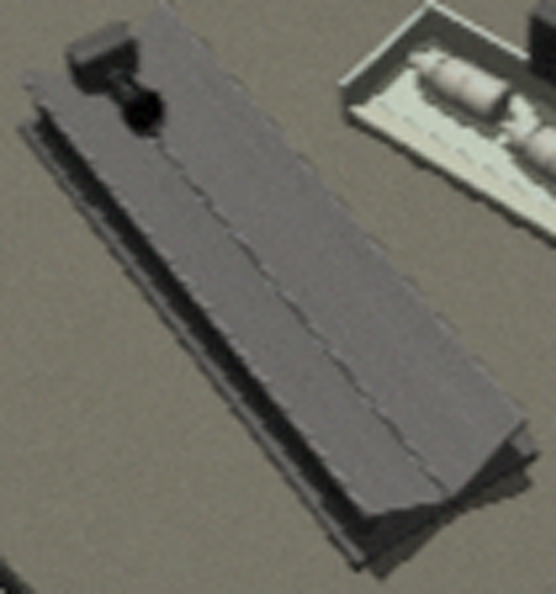

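```bash
python3 -m creep '[[[60,-2,-6,4,-0.5],[60,-4,-12,8,-0.5],[60,-5,-17,12,-0.5],[60,-5,-17,12,-0.5],[60,-5,-17,12,-0.5]]]'
python3 - <<'E'
from h import *
st(); snap("s12","scene",(160,140,320,260),5)
E
```

```text
time_s: 7.55
ee_pos: [0.4898, 0.029, 0.0589]
tcp_rot: [0.001, 0.754, 0.657, 0.001]
force: [0.5, -0.4, -2.1]
width: 0.81
{'time_s': 7.55, 'ee_pos': [0.4898, 0.029, 0.0589], 'tcp_rot': [0.0012, 0.7537, 0.6572, 0.0007], 'force': [0.4858, -0.4127, -2.1078], 'width': 0.8097, 'q': [0.0078, -0.2189, 2.0032, -0.001, 1.3547, -1.4261]}
```

View pics/s12.png

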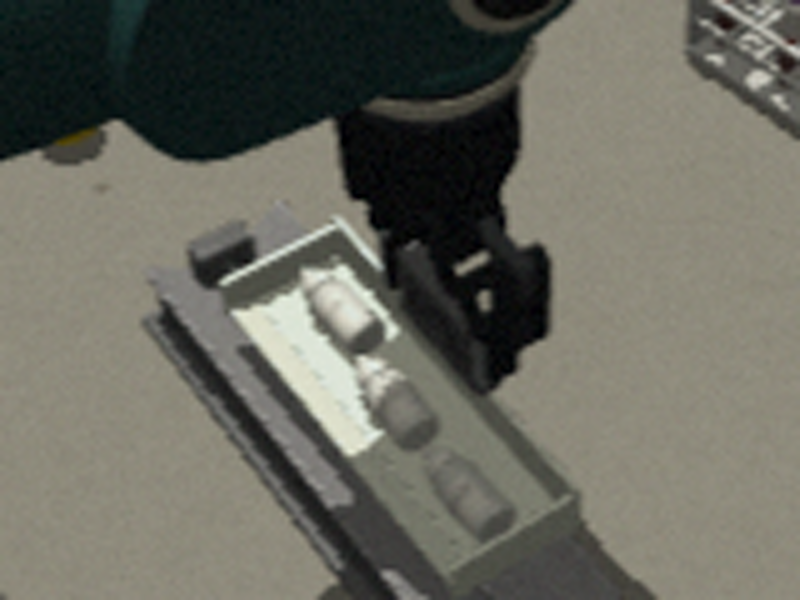

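```bash
python3 -m creep '[[[60,0,0,2,0],[60,0,0,4,0],[60,0,0,4,0]]]'
python3 -m creep '[[[60,0,0,1.5,0],[60,0,0,1.5,0]]]'
python3 -m creep '[[[60,0,0,1.5,0],[60,0,0,1.5,0]]]'
```

```text
time_s: 7.85
ee_pos: [0.4901, 0.029, 0.0548]
tcp_rot: [0.001, 0.754, 0.657, 0.001]
force: [0.4, 0.3, -3.0]
width: 0.805
time_s: 8.02
ee_pos: [0.49, 0.029, 0.0529]
tcp_rot: [0.001, 0.754, 0.657, 0.001]
force: [-0.6, -0.3, -3.0]
width: 0.816
time_s: 8.18
ee_pos: [0.4899, 0.029, 0.0511]
tcp_rot: [0.001, 0.754, 0.657, 0.0]
force: [-0.0, -0.4, -2.7]
width: 0.809
```

```bash
python3 -m creep '[[[60,0,0,1.5,0],[60,0,0,1.5,0]]]'
python3 -m creep '[[[60,0,0,1.5,0],[60,0,0,1.5,0]]]'
python3 - <<'E'
from h import *
st(); snap("s13","scene",(160,140,320,260),5)
E
```

```text
time_s: 8.35
ee_pos: [0.4903, 0.029, 0.0502]
tcp_rot: [0.001, 0.754, 0.657, 0.001]
force: [-1.8, -0.2, 3.6]
width: 0.813
time_s: 8.52
ee_pos: [0.4909, 0.029, 0.0501]
tcp_rot: [0.002, 0.754, 0.657, 0.001]
force: [-4.1, -0.1, 13.0]
width: 0.811
{'time_s': 8.5167, 'ee_pos': [0.4909, 0.029, 0.0501], 'tcp_rot': [0.0018, 0.7537, 0.6572, 0.0012], 'force': [-4.0949, -0.1194, 12.9636], 'width': 0.8107, 'q': [0.0078, -0.2095, 2.0103, -0.0011, 1.3366, -1.4261]}
```

View pics/s13.png

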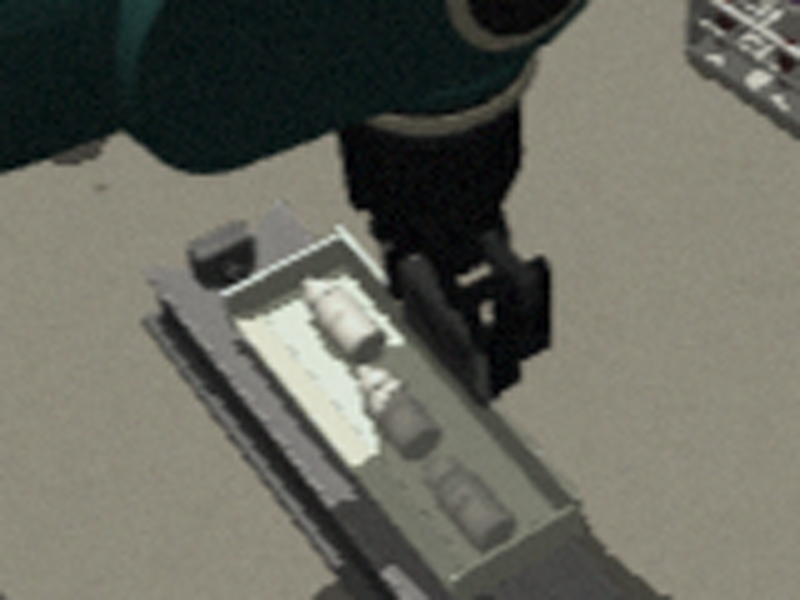

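```bash
python3 -m creep '[[[60,0,0,-1,0],[60,0,0,-1,0]]]' 20
python3 -m creep '[[[68.5,0,0,0,0],[69,0,0,0,0]]]'
python3 - <<'E'
from h import *
st(); snap("s14","scene",(160,140,320,260),5)
E
```

```text
time_s: 8.73
ee_pos: [0.4912, 0.029, 0.0515]
tcp_rot: [0.002, 0.754, 0.657, 0.002]
force: [0.3, 0.2, -1.7]
width: 0.809
time_s: 8.9
ee_pos: [0.4911, 0.029, 0.0513]
tcp_rot: [0.002, 0.754, 0.657, 0.001]
force: [0.2, -0.6, -1.9]
width: 0.814
{'time_s': 8.9, 'ee_pos': [0.4911, 0.029, 0.0513], 'tcp_rot': [0.002, 0.7537, 0.6572, 0.0015], 'force': [0.1821, -0.6273, -1.9155], 'width': 0.8144, 'q': [0.0078, -0.2107, 2.0092, -0.0011, 1.3383, -1.4261]}
```

View pics/s14.png

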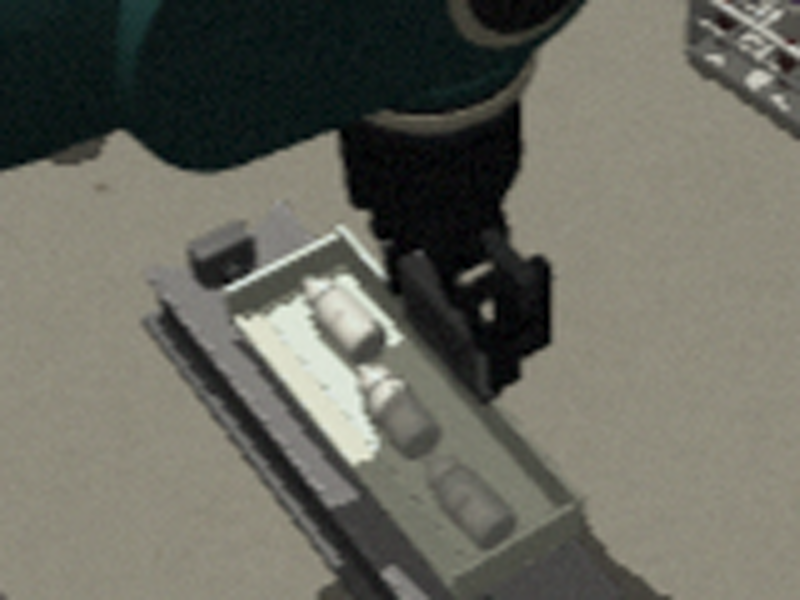

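```bash
python3 -m creep '[[[69.4,0,0,0,0],[69.4,0,0,0,0]]]'
python3 -m creep '[[[69.7,0,0,0,0],[69.7,0,0,0,0]]]'
python3 -m creep '[[[70,0,0,0,0],[70,0,0,0,0]]]'
python3 - <<'E'
from h import *
st(); snap("s15","scene",(160,140,320,260),5)
E
```

```text
time_s: 9.12
ee_pos: [0.491, 0.029, 0.0511]
tcp_rot: [0.002, 0.754, 0.657, 0.001]
force: [-0.3, -0.5, -1.8]
width: 0.812
time_s: 9.28
ee_pos: [0.4909, 0.029, 0.0509]
tcp_rot: [0.002, 0.754, 0.657, 0.001]
force: [-0.2, -0.3, -2.1]
width: 0.815
time_s: 9.45
ee_pos: [0.4909, 0.029, 0.0509]
tcp_rot: [0.002, 0.754, 0.657, 0.001]
force: [-0.9, 0.8, -1.6]
width: 0.816
{'time_s': 9.45, 'ee_pos': [0.4909, 0.029, 0.0509], 'tcp_rot': [0.0018, 0.7537, 0.6572, 0.0012], 'force': [-0.8834, 0.7596, -1.6298], 'width': 0.8162, 'q': [0.0079, -0.2103, 2.0096, -0.0011, 1.3382, -1.4261]}
```

View pics/s15.png

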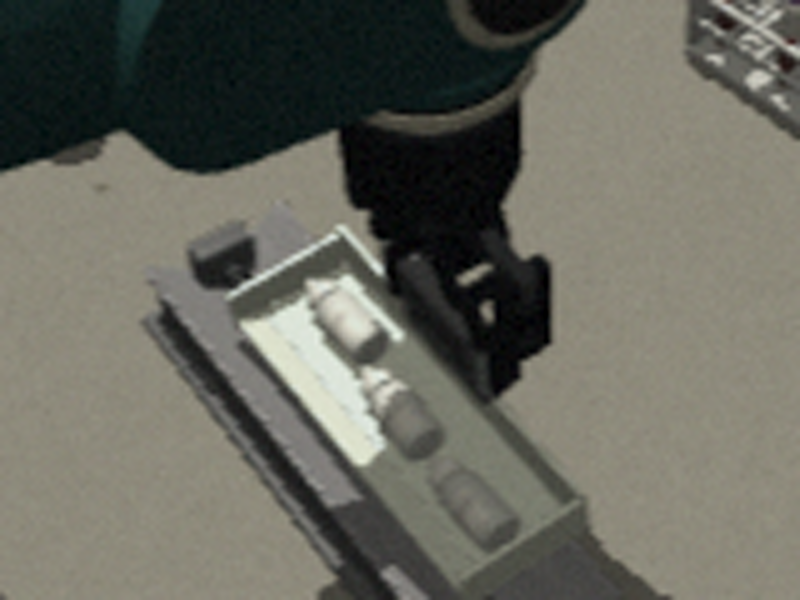

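```bash
python3 -m creep '[[[70.2,0,0,0,0],[70.2,0,0,0,0]]]'
python3 -m creep '[[[70.2,0,0,0,0],[70.2,0,0,0,0]]]'
python3 - <<'E'
from h import *
st(); snap("s16","scene",(160,140,320,260),5)
E
```

```text
time_s: 9.67
ee_pos: [0.4911, 0.029, 0.0512]
tcp_rot: [0.002, 0.754, 0.657, 0.001]
force: [0.5, -0.5, 0.4]
width: 0.825
time_s: 9.83
ee_pos: [0.4912, 0.029, 0.0514]
tcp_rot: [0.002, 0.754, 0.657, 0.002]
force: [0.4, -0.4, 0.8]
width: 0.822
{'time_s': 9.8333, 'ee_pos': [0.4912, 0.029, 0.0514], 'tcp_rot': [0.002, 0.7537, 0.6572, 0.0015], 'force': [0.439, -0.3956, 0.7795], 'width': 0.8221, 'q': [0.0079, -0.2106, 2.009, -0.0011, 1.3383, -1.4261]}
```

View pics/s16.png

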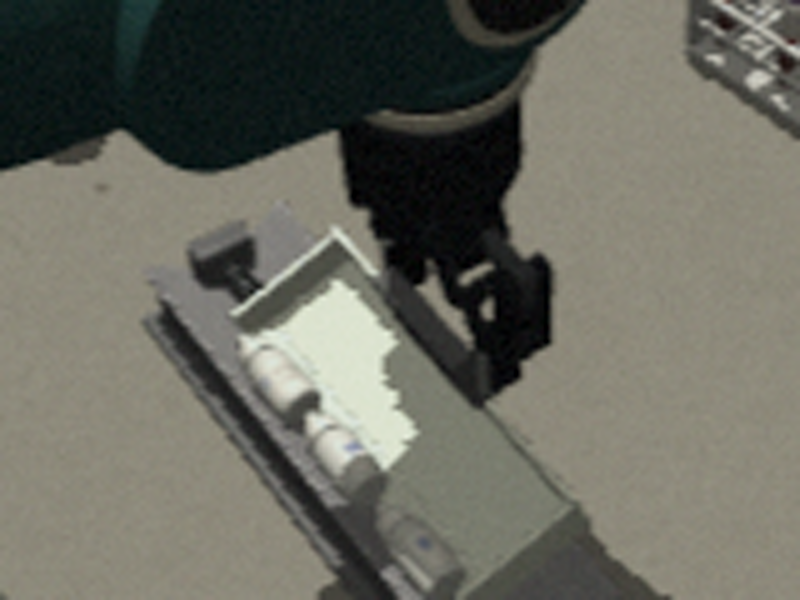

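```bash
python3 -m creep '[[[76,0,0,0,0],[76,0,0,0,0],[76,0,-6,0,0],[76,0,-11,0,0],[76,0,-11,0,0]]]'
python3 - <<'E'
from h import *
st(); snap("s17","scene",(195,165,275,225),10)
E
```

```text
time_s: 10.3
ee_pos: [0.4793, 0.0306, 0.0512]
tcp_rot: [0.002, 0.754, 0.657, 0.001]
force: [1.0, -0.9, 0.7]
width: 0.892
{'time_s': 10.3, 'ee_pos': [0.4793, 0.0306, 0.0512], 'tcp_rot': [0.0019, 0.7537, 0.6573, 0.0014], 'force': [0.9707, -0.8574, 0.6773], 'width': 0.8917, 'q': [0.0114, -0.2389, 2.0326, -0.0011, 1.3433, -1.4227]}
```

View pics/s17.png

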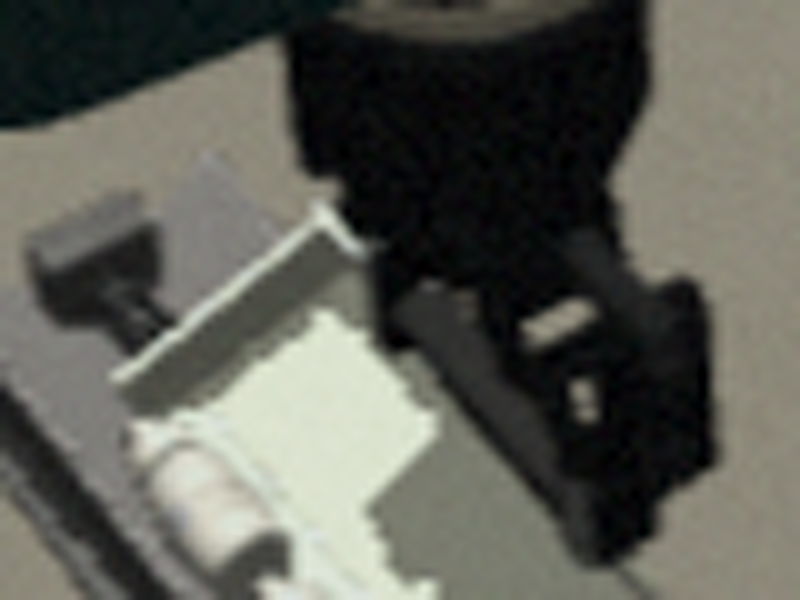

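```bash
python3 -m creep '[[[66,0,0,0,0],[62,0,0,0,0],[60,0,0,0,0],[60,0,0,0,0]]]' 30
python3 -m creep '[[[60,0,3,-2,0],[60,0,6,-3.5,0],[60,0,9,-5,0],[60,0,12,-6.5,0],[60,0,12,-6.5,0]]]'
python3 - <<'E'
from h import *
st(); snap("s18","scene",(175,165,275,240),8)
E
```

```text
time_s: 10.68
ee_pos: [0.4799, 0.0306, 0.0517]
tcp_rot: [0.002, 0.754, 0.657, 0.002]
force: [-1.5, 0.5, 5.3]
width: 0.814
time_s: 11.1
ee_pos: [0.4925, 0.0289, 0.0585]
tcp_rot: [0.002, 0.754, 0.657, 0.002]
force: [3.3, -0.3, 0.1]
width: 0.813
{'time_s': 11.1, 'ee_pos': [0.4925, 0.0289, 0.0585], 'tcp_rot': [0.0023, 0.7537, 0.6572, 0.0018], 'force': [3.3391, -0.2772, 0.1155], 'width': 0.8128, 'q': [0.0075, -0.2144, 2.0001, -0.0011, 1.3501, -1.4265]}
```

View pics/s18.png

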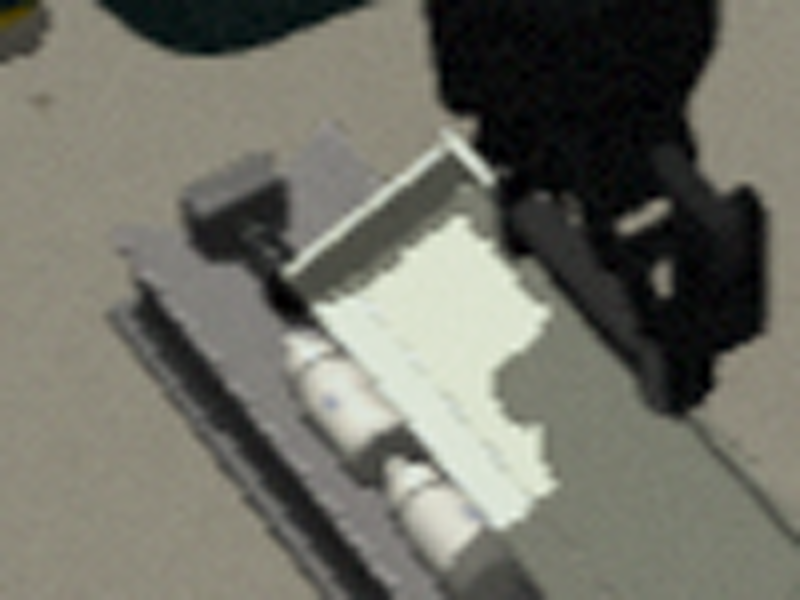

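```bash
python3 -m creep '[[[60,0,3,-3,0],[60,0,6,-6,0],[60,0,10,-10,0],[60,0,15,-16,0],[60,0,20,-24,0]]]'
python3 -m creep '[[[60,0,5,-10,0],[60,0,10,-22,0],[60,0,15,-34,0],[60,0,20,-40,0],[60,0,25,-44,0]]]'
python3 - <<'E'
from h import *
st(); snap("s19","scene",(160,120,320,240),5)
E
```

```text
time_s: 11.57
ee_pos: [0.5124, 0.0261, 0.083]
tcp_rot: [0.002, 0.754, 0.657, 0.002]
force: [0.7, 0.6, -1.8]
width: 0.814
time_s: 11.98
ee_pos: [0.5379, 0.0227, 0.1287]
tcp_rot: [0.003, 0.754, 0.657, 0.002]
force: [0.2, -0.4, -1.1]
width: 0.81
{'time_s': 11.9833, 'ee_pos': [0.5379, 0.0227, 0.1287], 'tcp_rot': [0.0028, 0.7537, 0.6572, 0.0024], 'force': [0.241, -0.4186, -1.1126], 'width': 0.8103, 'q': [-0.0046, -0.159, 1.8354, -0.0011, 1.458, -1.4388]}
```

View pics/s19.png

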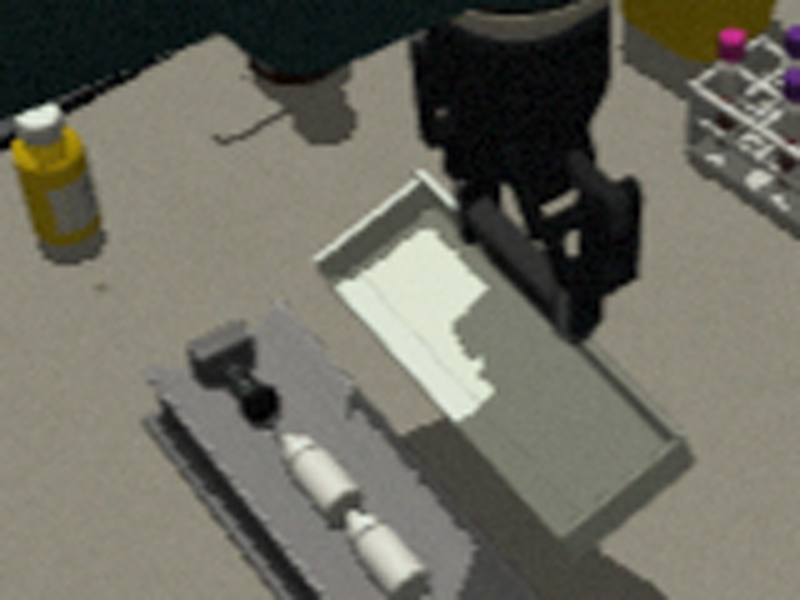

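```bash
python3 -m creep '[[[60,-2,20,0,-4],[60,-4,42,0,-8],[60,-6,64,0,-12],[60,-8,86,0,-15.5],[60,-9,93,0,-15.5]]]' 20
python3 -m creep '[[[60,0,0,15,0],[60,0,0,35,0],[60,0,0,55,0],[60,0,0,70,0],[60,0,0,74,0]]]'
python3 - <<'E'
from h import *
st(); snap("s20","scene",(200,120,345,228),5.5)
E
```

```text
time_s: 12.45
ee_pos: [0.6312, 0.0004, 0.1285]
tcp_rot: [0.003, 0.657, 0.754, 0.002]
force: [0.0, -0.1, -1.3]
width: 0.814
time_s: 12.87
ee_pos: [0.6302, 0.0004, 0.0513]
tcp_rot: [0.001, 0.657, 0.754, 0.0]
force: [-0.8, -0.2, -1.9]
width: 0.815
{'time_s': 12.8667, 'ee_pos': [0.6302, 0.0004, 0.0513], 'tcp_rot': [0.0014, 0.657, 0.7539, 0.0005], 'force': [-0.8114, -0.1638, -1.9428], 'width': 0.815, 'q': [-0.0393, 0.1001, 1.7119, -0.001, 1.3268, -1.7469]}
```

View pics/s20.png

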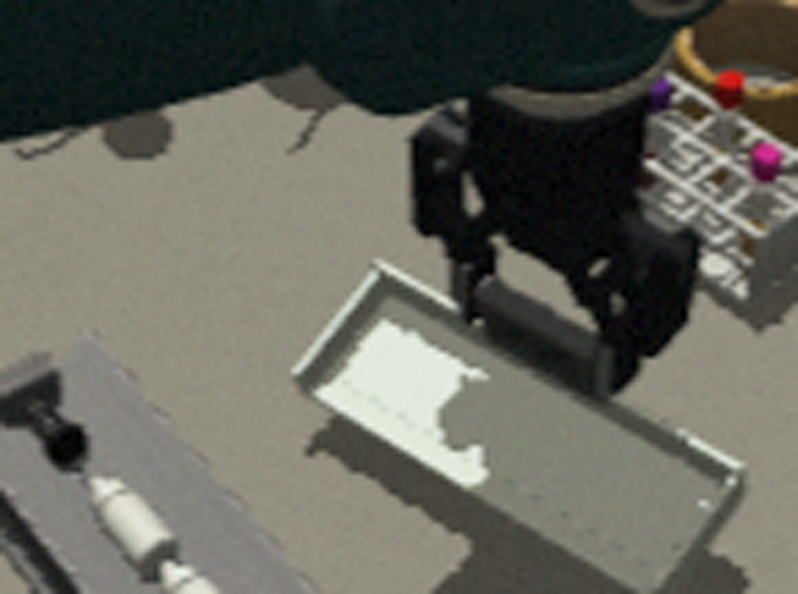

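```bash
python3 -m creep '[[[60,0,0,5,0],[60,0,0,10,0],[60,0,0,15,0],[60,0,0,18,0],[60,0,0,20,0]]]'
python3 -m creep '[[[60,0,0,3,0],[60,0,0,5,0],[60,0,0,7,0]]]'
python3 - <<'E'
from h import *
st(); snap("s21","scene",(200,120,345,228),5.5)
E
```

```text
time_s: 13.33
ee_pos: [0.6306, 0.0004, 0.0319]
tcp_rot: [0.002, 0.657, 0.754, 0.001]
force: [0.4, -0.4, -1.5]
width: 0.812
time_s: 13.58
ee_pos: [0.6324, 0.0005, 0.027]
tcp_rot: [0.003, 0.657, 0.754, 0.002]
force: [6.8, 1.1, 18.9]
width: 0.809
{'time_s': 13.5833, 'ee_pos': [0.6324, 0.0005, 0.027], 'tcp_rot': [0.0033, 0.6571, 0.7538, 0.0023], 'force': [6.7968, 1.0994, 18.9297], 'width': 0.8095, 'q': [-0.0393, 0.1223, 1.7298, -0.0006, 1.2815, -1.7469]}
```

View pics/s21.png

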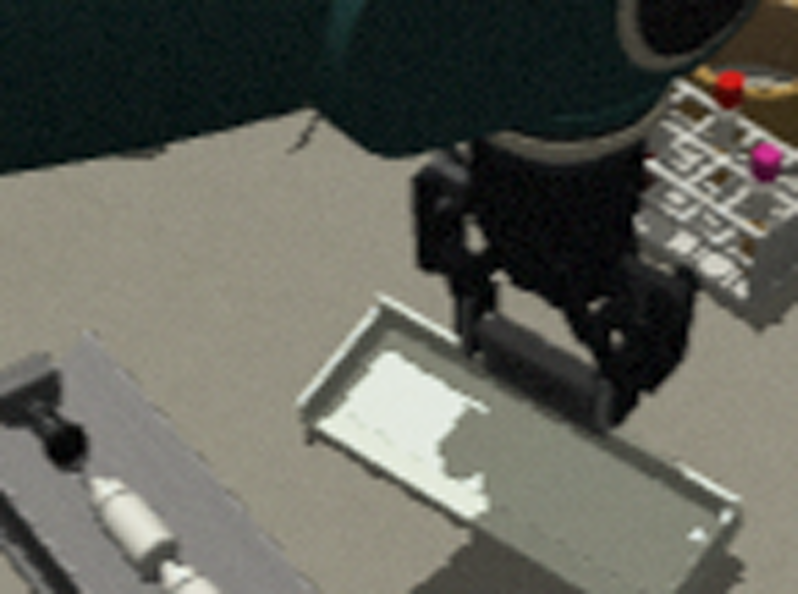

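```bash
python3 -m creep '[[[69.7,0,0,0,0],[69.9,0,0,3,0],[69.9,0,0,6,0],[69.9,0,0,9,0]]]'
python3 -m creep '[[[69.9,0,0,3,0],[69.9,0,0,6,0],[69.9,0,0,8,0]]]'
python3 - <<'E'
from h import *
st(); snap("s22","scene",(200,120,345,228),5.5)
E
```

```text
time_s: 13.97
ee_pos: [0.6347, 0.0006, 0.0199]
tcp_rot: [0.005, 0.657, 0.754, 0.004]
force: [8.1, 1.6, 9.5]
width: 0.819
time_s: 14.22
ee_pos: [0.6359, 0.0006, 0.0128]
tcp_rot: [0.006, 0.657, 0.754, 0.005]
force: [3.4, 0.5, 3.8]
width: 0.817
{'time_s': 14.2167, 'ee_pos': [0.6359, 0.0006, 0.0128], 'tcp_rot': [0.0064, 0.6571, 0.7538, 0.0051], 'force': [3.4065, 0.5083, 3.8451], 'width': 0.8171, 'q': [-0.0391, 0.1373, 1.7381, -0.0, 1.2498, -1.7468]}
```

View pics/s22.png

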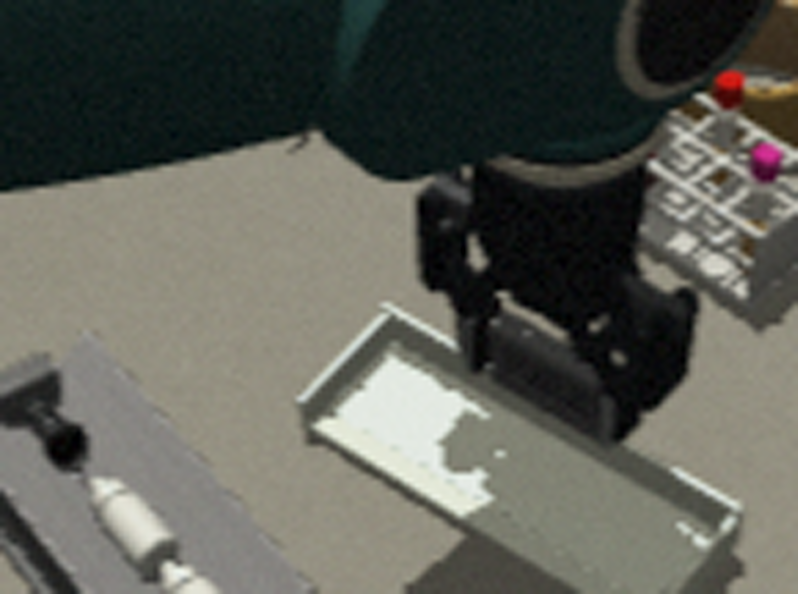

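Nearly level; fully release it now.

```bash
python3 -m creep '[[[70.2,0,0,0,0],[70.5,0,0,0,0],[71,0,0,0,0],[74,0,0,0,0],[78,0,0,0,0]]]'
python3 -m creep '[[[84,0,0,0,0],[84,0,0,0,0],[84,0,0,0,0]]]'
python3 - <<'E'
from h import *
st(); snap("s23","scene",(200,120,345,228),5.5)
E
```

```text
time_s: 14.68
ee_pos: [0.6354, 0.0006, 0.012]
tcp_rot: [0.006, 0.657, 0.754, 0.005]
force: [-0.0, -0.3, 0.2]
width: 0.911
time_s: 14.93
ee_pos: [0.6353, 0.0006, 0.012]
tcp_rot: [0.006, 0.657, 0.754, 0.005]
force: [0.5, 0.1, -0.3]
width: 0.978
{'time_s': 14.9333, 'ee_pos': [0.6353, 0.0006, 0.012], 'tcp_rot': [0.0058, 0.6571, 0.7538, 0.0046], 'force': [0.4737, 0.1472, -0.309], 'width': 0.9779, 'q': [-0.0391, 0.1378, 1.739, -0.0001, 1.25, -1.7467]}
```

View pics/s23.png

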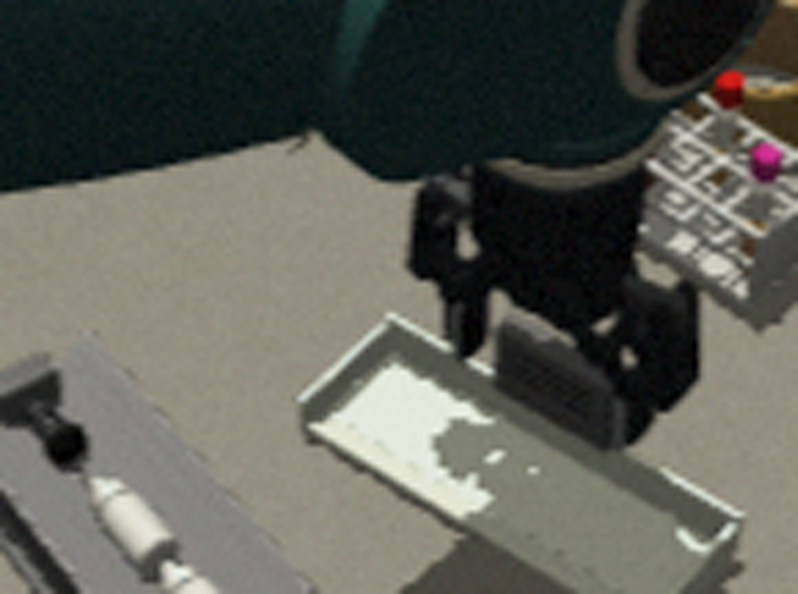

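```bash
python3 -m creep '[[[84,0,0,-15,0],[84,0,0,-40,0],[84,0,0,-80,0],[84,0,0,-110,0],[84,0,0,-120,0]]]'
python3 -m creep '[[[60,-11,-35,0,3],[40,-22,-70,0,6],[20,-33,-105,0,9],[0,-44,-142,0,12],[0,-55,-178,0,15]]]'
python3 -m creep '[[[0,0,0,0,0],[0,0,0,0,0]]]'
python3 - <<'E'
from h import *
st(); snap("s24","scene",(140,140,340,290),4); snap("t24","top",(205,165,365,285),5)
E
```

```text
time_s: 15.4
ee_pos: [0.6351, 0.0006, 0.1389]
tcp_rot: [0.009, 0.657, 0.754, 0.007]
force: [0.3, 0.7, 0.3]
width: 0.986
time_s: 15.82
ee_pos: [0.4646, -0.0785, 0.1358]
tcp_rot: [0.008, 0.75, 0.661, 0.008]
force: [-0.5, -0.8, 0.2]
width: 0.279
time_s: 15.98
ee_pos: [0.4638, -0.0791, 0.1373]
tcp_rot: [0.009, 0.751, 0.66, 0.009]
force: [0.1, -0.0, 0.1]
width: 0.005
{'time_s': 15.9833, 'ee_pos': [0.4638, -0.0791, 0.1373], 'tcp_rot': [0.0088, 0.7511, 0.6601, 0.0087], 'force': [0.1272, -0.0175, 0.1294], 'width': 0.0055, 'q': [-0.2257, -0.3381, 1.9675, 0.0038, 1.4877, -1.6681]}
```

View pics/s24.png

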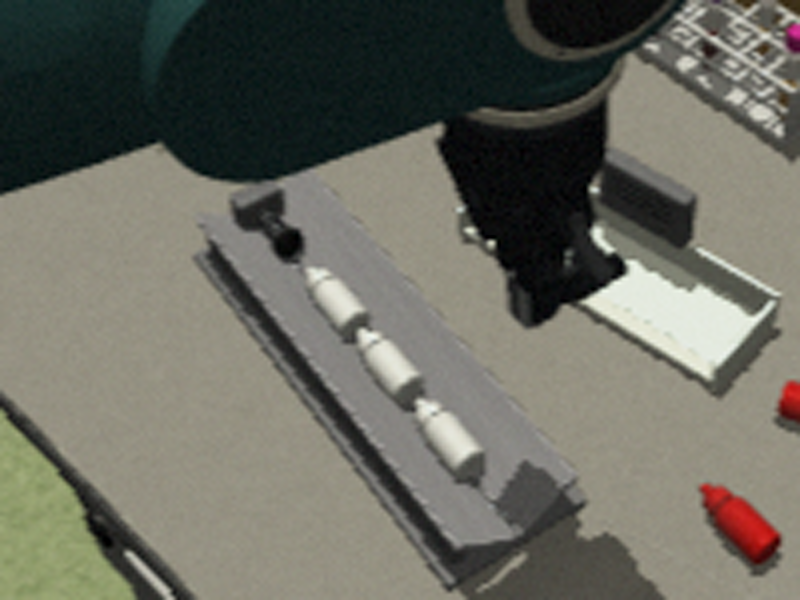

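View pics/t24.png

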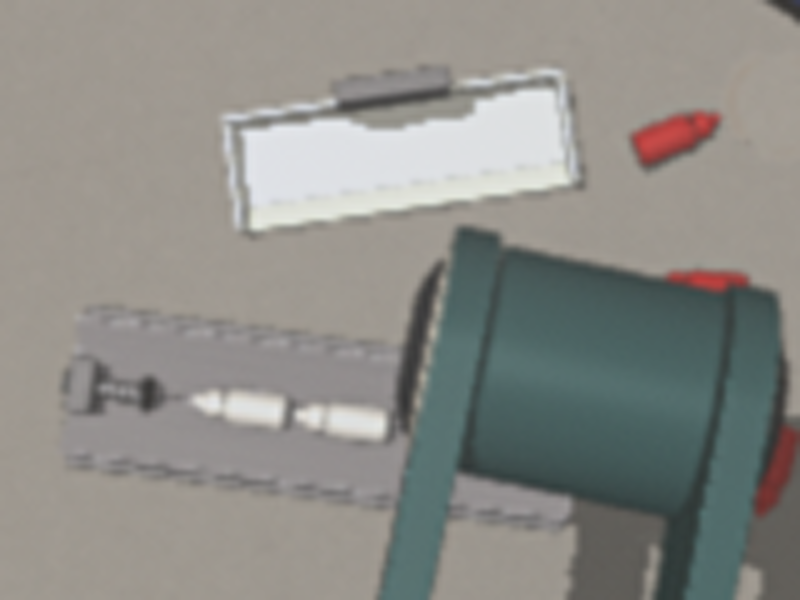

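```bash
python3 - <<'E'
from h import *
s=telemetry.sense(); p=np.array(s["ee_pos"]); 
from scipy.spatial.transform import Rotation as Rn
w,x,y,z=s["tcp_rot"];R=Rn.from_quat([x,y,z,w]).as_matrix();print(np.round(R,3).tolist())
for k in(0,.02,.035,.05): print(k,(proj("scene",p-R[:,2]*k)[0]-[140,140]+.5)*4)
tr=(.451,.051,-.1415)
S=lambda c,r:np.array([(c+.5)/4-.5+140,(r+.5)/4-.5+140])
for uv,h in(((462,470),.026),((318,268),.03),((480,440),.038)):
    P=unproj("scene",S(*uv),h); d=P[:2]-tr[:2]; c,sn=np.cos(tr[2]),np.sin(tr[2]); print(uv,c*d[0]+sn*d[1],-sn*d[0]+c*d[1])
for Y in(-125,-135): print(W(tr,[0,Y,26]))
E
python3 - <<'E'
import cv2
a=cv2.imread("pics/s24.png")[100:500,250:650]; cv2.imwrite("pics/s24z.png",cv2.resize(a,None,fx=1.5,fy=1.5,interpolation=cv2.INTER_CUBIC))
E
```

```text
[[0.126, 0.992, 0.024], [0.992, -0.126, -0.001], [0.002, 0.024, -1.0]]
0 [534.26543337 342.74996635]
0.02 [533.4273735  320.51748193]
0.035 [532.77862213 303.30707116]
0.05 [532.1117444  285.61579489]
(462, 470) -0.008374850045175467 -0.10925202707845759
(318, 268) 0.0027908477405010953 0.07074809587271914
(480, 440) 0.007987671033591008 -0.10500043215184131
[[ 0.43337146 -0.0727507   0.026     ]]
[[ 0.43196118 -0.08265075  0.026     ]]
```

View pics/s24z.png

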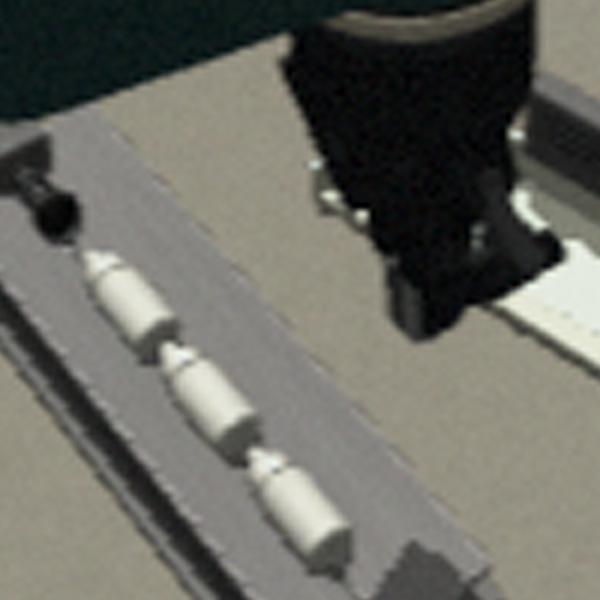

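```bash
python3 -m creep '[[[0,-3,-14,0,0.5],[0,-7,-28,0,1],[0,-8,-33,25,1],[0,-8,-33,55,1],[0,-8,-33,75,1]]]'
python3 - <<'E'
from h import *
st(); snap("s25","scene",(190,170,310,270),6.5)
tr=(.451,.051,-.1415);p=telemetry.sense()["ee_pos"];d=np.array(p[:2])-tr[:2]; c,sn=np.cos(tr[2]),np.sin(tr[2]); print(c*d[0]+sn*d[1],-sn*d[0]+c*d[1])
E
```

```text
time_s: 16.5
ee_pos: [0.4334, -0.0817, 0.0591]
tcp_rot: [0.008, 0.756, 0.655, 0.008]
force: [0.4, -0.2, -0.8]
width: -0.003
{'time_s': 16.5, 'ee_pos': [0.4334, -0.0817, 0.0591], 'tcp_rot': [0.0078, 0.7557, 0.6548, 0.0083], 'force': [0.4249, -0.2048, -0.7675], 'width': -0.0027, 'q': [-0.2476, -0.3605, 2.1132, 0.0047, 1.3667, -1.6765]}
-0.00016334399056356155 -0.13370099720642328
```

View pics/s25.png

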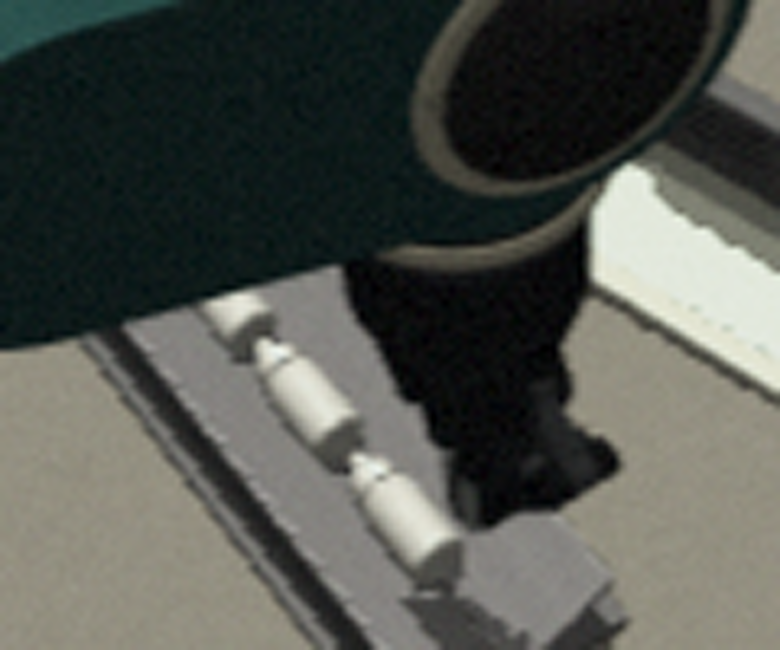

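```bash
python3 -m creep '[[[0,0,0,12,0],[0,0,0,24,0],[0,0,0,33,0],[0,0,0,33,0]]]'
python3 -m creep '[[[0,0,0,3,0],[0,0,0,3,0]]]'
python3 - <<'E'
from h import *
st(); snap("s26","scene",(210,190,310,270),7.5)
E
```

```text
time_s: 16.88
ee_pos: [0.4323, -0.081, 0.0211]
tcp_rot: [0.005, 0.756, 0.655, 0.006]
force: [0.6, -0.8, -0.6]
width: 0.002
time_s: 17.05
ee_pos: [0.4326, -0.0809, 0.0182]
tcp_rot: [0.005, 0.755, 0.655, 0.006]
force: [-0.3, -0.6, -0.7]
width: 0.002
{'time_s': 17.05, 'ee_pos': [0.4326, -0.0809, 0.0182], 'tcp_rot': [0.0049, 0.7554, 0.6552, 0.0063], 'force': [-0.323, -0.6236, -0.7088], 'width': 0.002, 'q': [-0.2463, -0.3174, 2.1508, 0.0048, 1.293, -1.6765]}
```

View pics/s26.png

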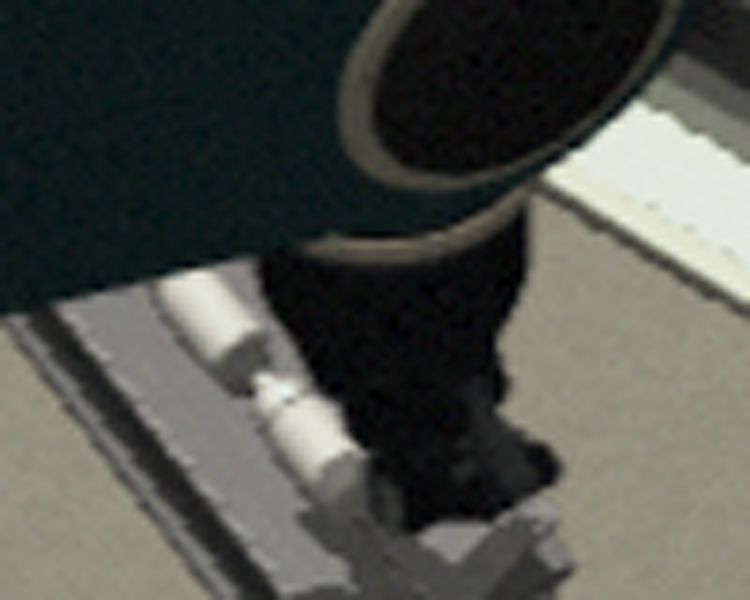

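```bash
python3 -m creep '[[[0,0,0,4,0],[0,0,0,4,0]]]'
python3 -m creep '[[[0,0,0,4,0],[0,0,0,4,0]]]'
python3 -m creep '[[[0,0,0,4,0],[0,0,0,4,0]]]'
```

```text
time_s: 17.27
ee_pos: [0.4328, -0.081, 0.0145]
tcp_rot: [0.005, 0.755, 0.655, 0.006]
force: [0.1, -0.1, 0.2]
width: -0.001
time_s: 17.43
ee_pos: [0.4326, -0.081, 0.01]
tcp_rot: [0.005, 0.755, 0.655, 0.006]
force: [-0.1, -0.3, -1.4]
width: -0.002
time_s: 17.6
ee_pos: [0.4324, -0.0809, 0.0052]
tcp_rot: [0.005, 0.756, 0.655, 0.006]
force: [-0.3, 0.1, -0.3]
width: 0.003
```

```bash
python3 - <<'E'
from h import *
st(); snap("s27","scene",(210,190,310,270),7.5)
E
```

```text
{'time_s': 17.6, 'ee_pos': [0.4324, -0.0809, 0.0052], 'tcp_rot': [0.0047, 0.7555, 0.6551, 0.0062], 'force': [-0.3411, 0.073, -0.3256], 'width': 0.0029, 'q': [-0.2464, -0.3027, 2.1623, 0.0049, 1.2672, -1.6764]}
```

View pics/s27.png

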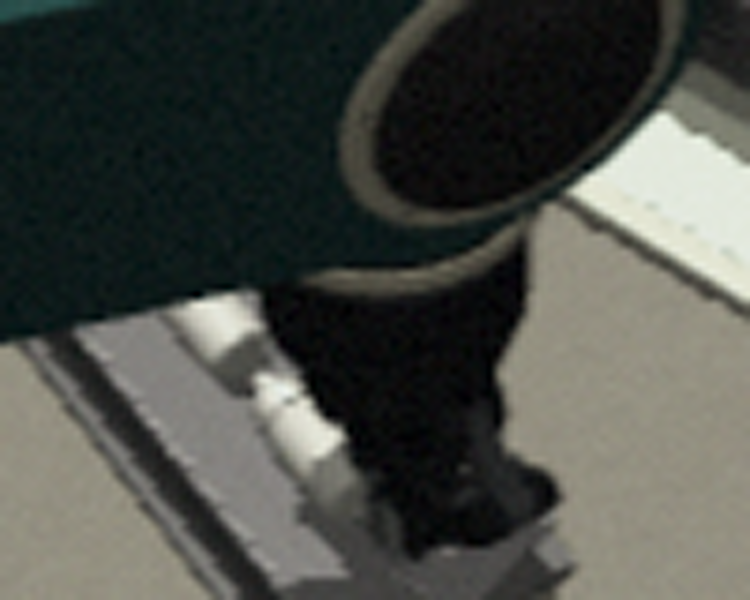

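```bash
python3 -m creep '[[[0,0,0,4,0],[0,0,0,4,0]]]'
python3 -m creep '[[[0,0,0,3,0],[0,0,0,3,0]]]'
python3 -m creep '[[[0,0,0,3,0],[0,0,0,3,0]]]'
```

```text
time_s: 17.82
ee_pos: [0.4322, -0.0808, 0.0008]
tcp_rot: [0.004, 0.756, 0.655, 0.006]
force: [0.8, -0.6, -0.6]
width: -0.004
time_s: 17.98
ee_pos: [0.432, -0.0808, -0.0029]
tcp_rot: [0.004, 0.756, 0.655, 0.006]
force: [0.2, -0.1, -0.3]
width: -0.001
time_s: 18.15
ee_pos: [0.4317, -0.0807, -0.0065]
tcp_rot: [0.004, 0.755, 0.655, 0.006]
force: [0.4, 0.1, -0.3]
width: -0.001
```

```bash
python3 -m creep '[[[0,0,0,2,0],[0,0,0,2,0]]]'
python3 -m creep '[[[0,0,0,2,0],[0,0,0,2,0]]]'
python3 - <<'E'
from h import *
st(); snap("s28","scene",(210,190,310,270),7.5)
E
```

```text
time_s: 18.32
ee_pos: [0.432, -0.0808, -0.0079]
tcp_rot: [0.004, 0.755, 0.655, 0.006]
force: [-4.7, 0.7, 9.5]
width: -0.0
time_s: 18.48
ee_pos: [0.4322, -0.0808, -0.0082]
tcp_rot: [0.004, 0.755, 0.655, 0.006]
force: [-17.6, 4.2, 28.5]
width: 0.001
{'time_s': 18.4833, 'ee_pos': [0.4322, -0.0808, -0.0082], 'tcp_rot': [0.0039, 0.7555, 0.6551, 0.0055], 'force': [-17.6154, 4.202, 28.5457], 'width': 0.0013, 'q': [-0.2462, -0.2851, 2.1724, 0.0048, 1.2415, -1.6765]}
```

View pics/s28.png

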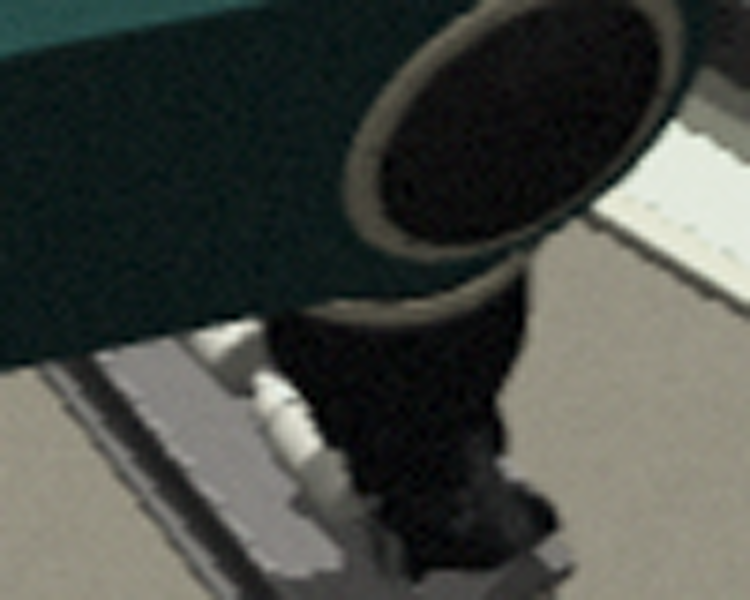

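```bash
python3 -m creep '[[[0,0,0,-3,0],[0,0,-2,-4,0],[0,0,-2,-4,0]]]'
python3 -m creep '[[[0,4,0,0,0],[0,8,0,0,0],[0,13,0,0,0],[0,18,0,0,0],[0,18,0,0,0]]]'
python3 - <<'E'
from h import *
st(); snap("s29","scene",(150,160,310,280),5); snap("t29","top",(205,205,335,285),6)
tr=(.451,.051,-.1415);p=telemetry.sense()["ee_pos"];d=np.array(p[:2])-tr[:2]; c,sn=np.cos(tr[2]),np.sin(tr[2]); print(c*d[0]+sn*d[1],-sn*d[0]+c*d[1])
E
```

```text
time_s: 18.78
ee_pos: [0.4301, -0.0805, -0.0041]
tcp_rot: [0.004, 0.755, 0.655, 0.006]
force: [0.0, 0.7, -0.5]
width: 0.001
time_s: 19.2
ee_pos: [0.4327, -0.0618, -0.0042]
tcp_rot: [0.004, 0.755, 0.655, 0.006]
force: [-0.1, -0.2, -0.1]
width: -0.005
{'time_s': 19.2, 'ee_pos': [0.4327, -0.0618, -0.0042], 'tcp_rot': [0.004, 0.7552, 0.6554, 0.0057], 'force': [-0.1181, -0.2312, -0.0696], 'width': -0.0053, 'q': [-0.2032, -0.2974, 2.1748, 0.0044, 1.2509, -1.6341]}
-0.0021219878942923993 -0.11485350442044026
```

View pics/s29.png

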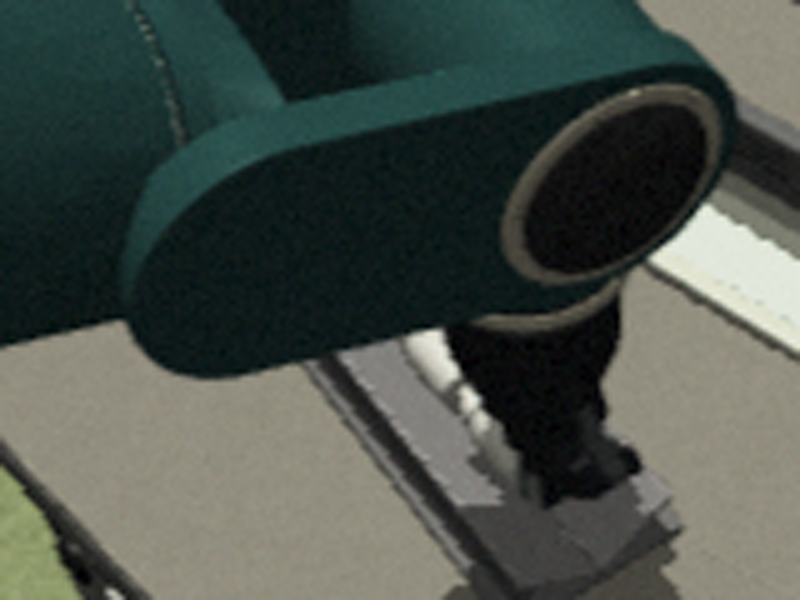

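View pics/t29.png

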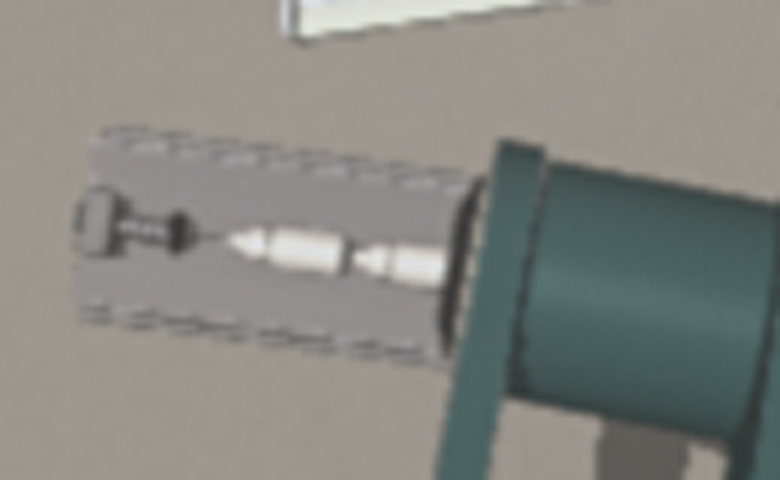

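```bash
python3 -m creep '[[[0,3,0,0,0],[0,6,0,0,0],[0,9,0,0,0],[0,12,0,0,0],[0,15,0,0,0]]]'
python3 -m creep '[[[0,2,0,0,0],[0,4,0,0,0],[0,6,0,0,0],[0,8,0,0,0],[0,10,0,0,0]]]'
python3 - <<'E'
from h import *
st(); snap("t30","top",(205,205,335,285),6)
E
```

```text
time_s: 19.72
ee_pos: [0.4349, -0.0473, -0.004]
tcp_rot: [0.004, 0.755, 0.655, 0.006]
force: [-1.4, -0.4, -0.1]
width: 0.0
time_s: 20.13
ee_pos: [0.4363, -0.0372, -0.004]
tcp_rot: [0.004, 0.755, 0.655, 0.006]
force: [-0.1, -0.0, 0.1]
width: -0.0
{'time_s': 20.1333, 'ee_pos': [0.4363, -0.0372, -0.004], 'tcp_rot': [0.0041, 0.7552, 0.6554, 0.0056], 'force': [-0.0814, -0.0078, 0.1199], 'width': -0.0004, 'q': [-0.1456, -0.2959, 2.1733, 0.0033, 1.2505, -1.5761]}
```

View pics/t30.png

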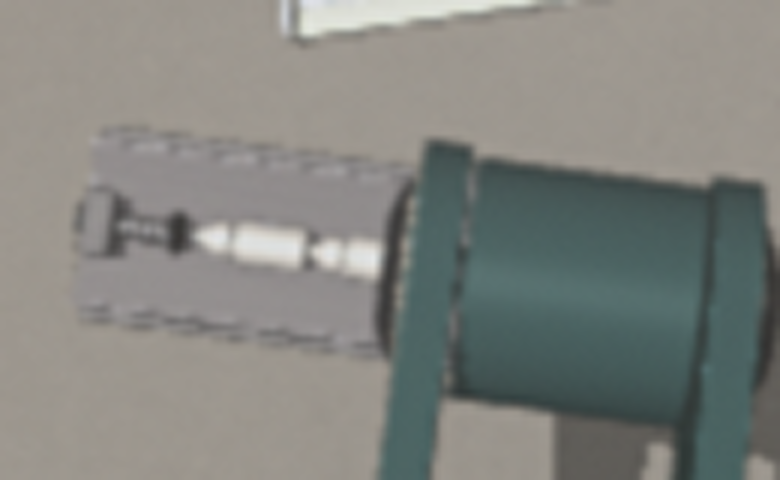

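```bash
python3 -m creep '[[[0,1,0,0,0],[0,2,0,0,0],[0,3,0,0,0],[0,3,0,0,0]]]'
python3 -m creep '[[[0,1,0,0,0],[0,2,0,0,0],[0,3,0,0,0],[0,3,0,0,0]]]'
python3 - <<'E'
from h import *
st(); snap("t31","top",(205,205,335,285),6)
E
```

```text
time_s: 20.52
ee_pos: [0.4368, -0.0339, -0.004]
tcp_rot: [0.004, 0.755, 0.655, 0.006]
force: [0.3, -0.2, 0.0]
width: -0.0
time_s: 20.85
ee_pos: [0.4372, -0.0308, -0.004]
tcp_rot: [0.004, 0.755, 0.655, 0.006]
force: [-0.0, -0.3, -0.4]
width: 0.003
{'time_s': 20.85, 'ee_pos': [0.4372, -0.0308, -0.004], 'tcp_rot': [0.004, 0.7552, 0.6555, 0.0057], 'force': [-0.0241, -0.2997, -0.4234], 'width': 0.0027, 'q': [-0.1308, -0.2948, 2.1725, 0.0033, 1.2503, -1.5614]}
```

View pics/t31.png

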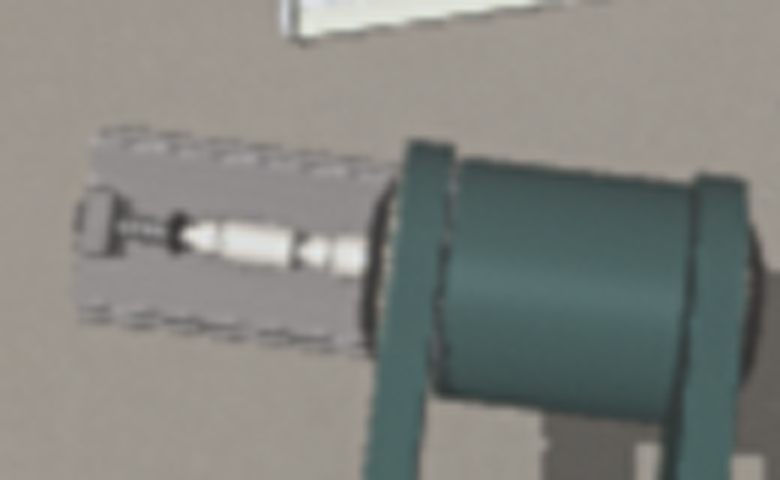

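```bash
python3 - <<'E'
import cv2,numpy as np
L=[cv2.resize(cv2.imread(f"pics/{n}.png")[180:280,70:290],None,fx=2.7,fy=1.9,interpolation=cv2.INTER_CUBIC) for n in("t29","t30","t31")]
cv2.imwrite("pics/cmp.png",np.vstack(L))
E
```

```text
(no output)
```

View pics/cmp.png

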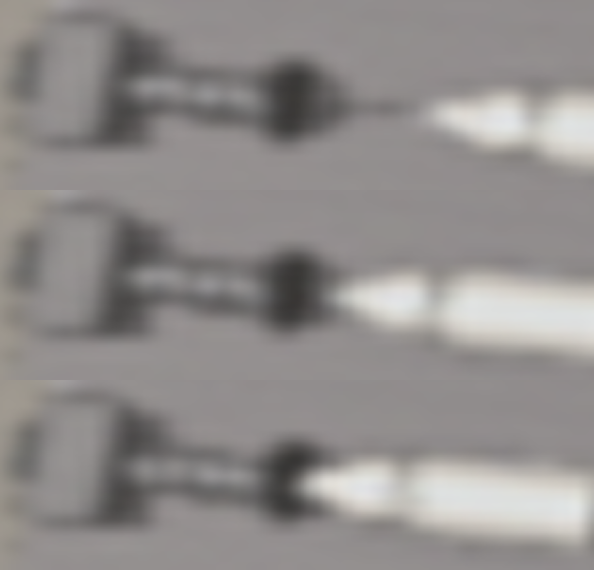

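```bash
python3 -m creep '[[[0,1,0,0,0],[0,2,0,0,0],[0,3,0,0,0],[0,3,0,0,0]]]'
python3 -m creep '[[[0,1,0,0,0],[0,2,0,0,0],[0,3,0,0,0],[0,3,0,0,0]]]'
python3 - <<'E'
from h import *
st(); snap("t32","top",(205,205,335,285),6)
L=[cv2.resize(cv2.imread(f"pics/{n}.png")[180:280,70:290],None,fx=2.7,fy=1.9,interpolation=cv2.INTER_CUBIC) for n in("t30","t31","t32")]
cv2.imwrite("pics/cmp2.png",np.vstack(L))
E
```

```text
time_s: 21.23
ee_pos: [0.4377, -0.0278, -0.004]
tcp_rot: [0.004, 0.755, 0.656, 0.006]
force: [0.3, -1.4, 0.5]
width: 0.0
time_s: 21.57
ee_pos: [0.4381, -0.0248, -0.004]
tcp_rot: [0.004, 0.755, 0.656, 0.006]
force: [-0.5, -3.4, 0.2]
width: 0.001
{'time_s': 21.5667, 'ee_pos': [0.4381, -0.0248, -0.004], 'tcp_rot': [0.0042, 0.7551, 0.6556, 0.0056], 'force': [-0.481, -3.3548, 0.1832], 'width': 0.0014, 'q': [-0.1165, -0.2936, 2.1715, 0.0027, 1.25, -1.5473]}
```

View pics/cmp2.png

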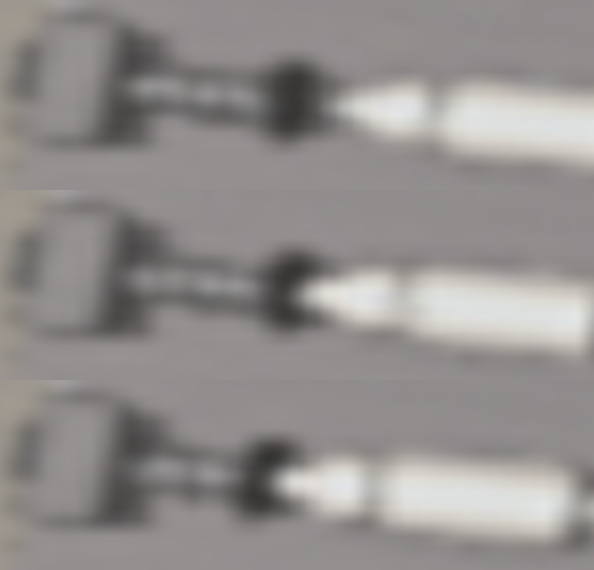

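```bash
python3 -m creep '[[[0,1,0,0,0],[0,2,0,0,0],[0,2,0,0,0],[0,2,0,0,0]]]'
python3 - <<'E'
from h import *
st(); snap("t33","top",(205,205,335,285),6); snap("s33","scene",(150,160,310,280),5)
E
python3 -m creep '[[[0,-1,0,0,0],[0,-2,0,0,0],[0,-3,0,0,0],[0,-4,0,0,0],[0,-5,0,0,0]]]'
python3 -m creep '[[[0,-1,0,0,0],[0,-2,0,0,0],[0,-3,0,0,0],[0,-4,0,0,0],[0,-5,0,0,0]]]'
python3 -m creep '[[[0,-2,0,0,0],[0,-5,0,0,0],[0,-10,0,0,0],[0,-16,0,0,0],[0,-22,0,0,0]]]'
python3 -m creep '[[[0,-2,0,-20,0],[0,-5,0,-50,0],[0,-10,0,-80,0],[0,-10,0,-110,0],[0,-10,0,-130,0]]]'
python3 - <<'E'
from h import *
st(); snap("t34","top",(205,165,365,285),5); snap("s34","scene",(140,140,340,290),4)
E
```

```text
time_s: 21.95
ee_pos: [0.4384, -0.0228, -0.0039]
tcp_rot: [0.004, 0.755, 0.656, 0.006]
force: [-0.5, -5.6, 1.7]
width: -0.001
{'time_s': 21.95, 'ee_pos': [0.4384, -0.0228, -0.0039], 'tcp_rot': [0.0042, 0.7551, 0.6556, 0.0055], 'force': [-0.5164, -5.5798, 1.6872], 'width': -0.0015, 'q': [-0.1119, -0.2931, 2.1711, 0.0025, 1.2499, -1.5427]}
time_s: 22.47
ee_pos: [0.4376, -0.0278, -0.004]
tcp_rot: [0.004, 0.755, 0.656, 0.006]
force: [0.2, -2.0, -0.3]
width: -0.001
time_s: 22.88
ee_pos: [0.4369, -0.0328, -0.004]
tcp_rot: [0.004, 0.755, 0.656, 0.006]
force: [-0.0, -0.7, -0.2]
width: -0.001
time_s: 23.3
ee_pos: [0.4337, -0.0552, -0.0041]
tcp_rot: [0.004, 0.755, 0.656, 0.006]
force: [-0.3, -0.5, 1.0]
width: -0.003
time_s: 23.72
ee_pos: [0.4308, -0.0661, 0.1289]
tcp_rot: [0.005, 0.755, 0.655, 0.006]
force: [-0.6, -0.6, 1.2]
width: 0.001
{'time_s': 23.7167, 'ee_pos': [0.4308, -0.0661, 0.1289], 'tcp_rot': [0.005, 0.7553, 0.6553, 0.0064], 'force': [-0.6127, -0.5927, 1.1567], 'width': 0.0005, 'q': [-0.2138, -0.4149, 2.0368, 0.0042, 1.504, -1.6433]}
```

View pics/t34.png

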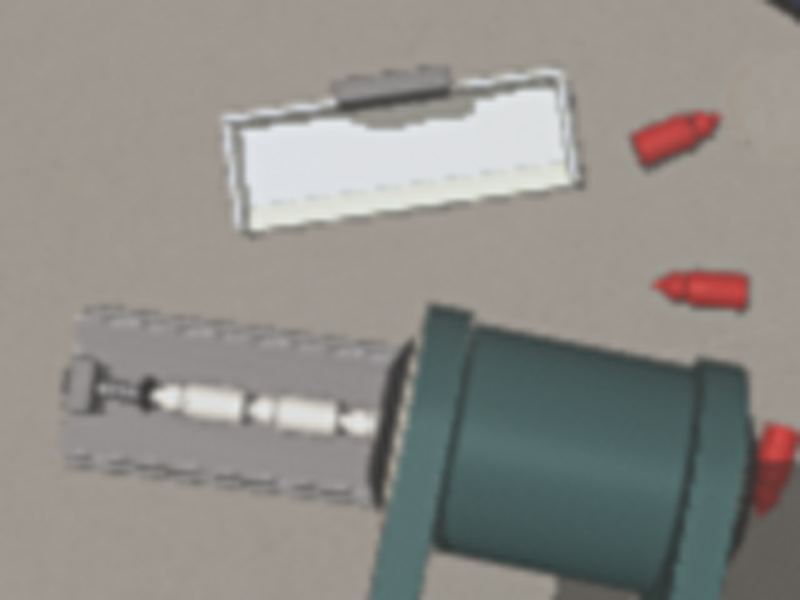

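View pics/s34.png

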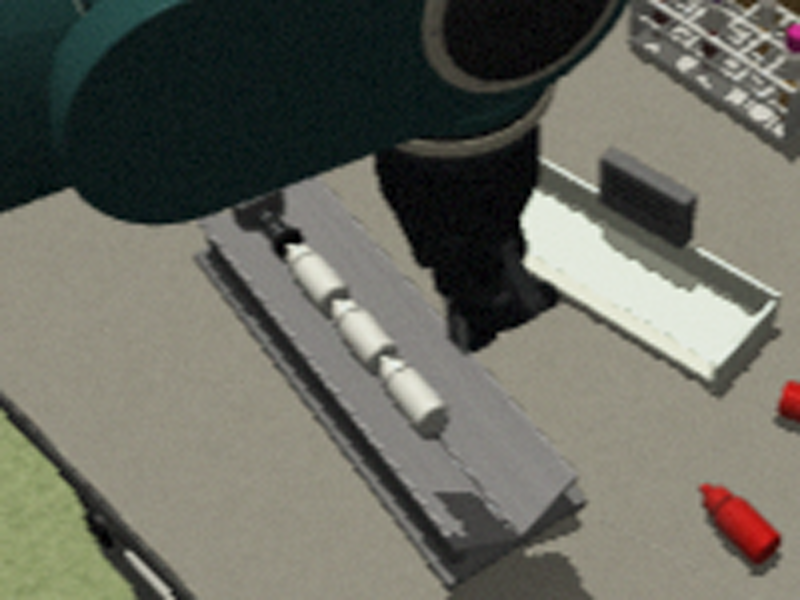

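View pics/t33.png

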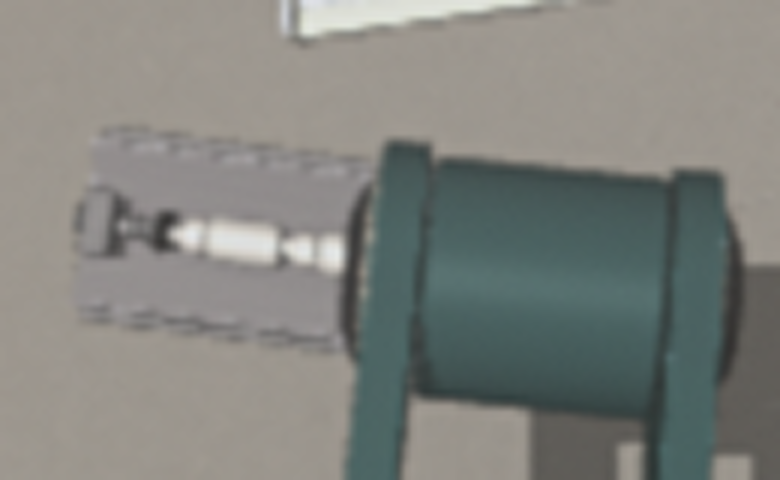

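```bash
python3 -m creep '[[[0,-35,0,-20,0],[0,-70,0,-40,0],[0,-105,0,-50,0],[0,-140,0,-50,0],[0,-170,0,-50,0]]]'
python3 -m creep '[[[0,0,0,0,0],[0,0,0,0,0]]]'
python3 - <<'E'
from h import *
st(); snap("t35","top",(215,215,335,285),6.5); snap("s35","scene"); snap("s35z","scene",(180,170,280,260),6.5)
E
```

```text
time_s: 24.23
ee_pos: [0.4061, -0.2369, 0.1792]
tcp_rot: [0.007, 0.755, 0.655, 0.007]
force: [0.7, 0.5, -0.6]
width: -0.001
time_s: 24.4
ee_pos: [0.4053, -0.2383, 0.1781]
tcp_rot: [0.006, 0.756, 0.654, 0.007]
force: [0.8, -0.4, -0.3]
width: -0.001
{'time_s': 24.4, 'ee_pos': [0.4053, -0.2383, 0.1781], 'tcp_rot': [0.0059, 0.7564, 0.654, 0.007], 'force': [0.7544, -0.428, -0.3104], 'width': -0.0008, 'q': [-0.5929, -0.3476, 1.9085, 0.0105, 1.5656, -2.0188]}
```

View pics/t35.png

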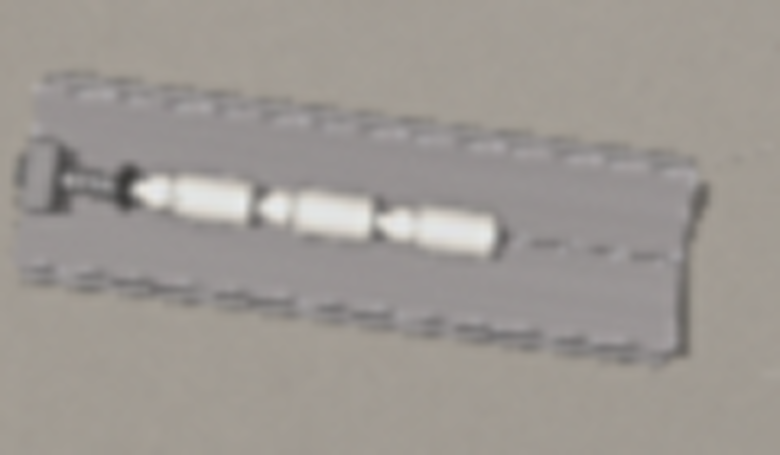

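View pics/s35.png

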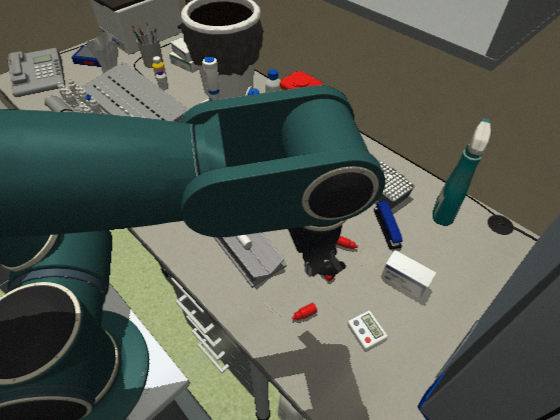

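View pics/s35z.png

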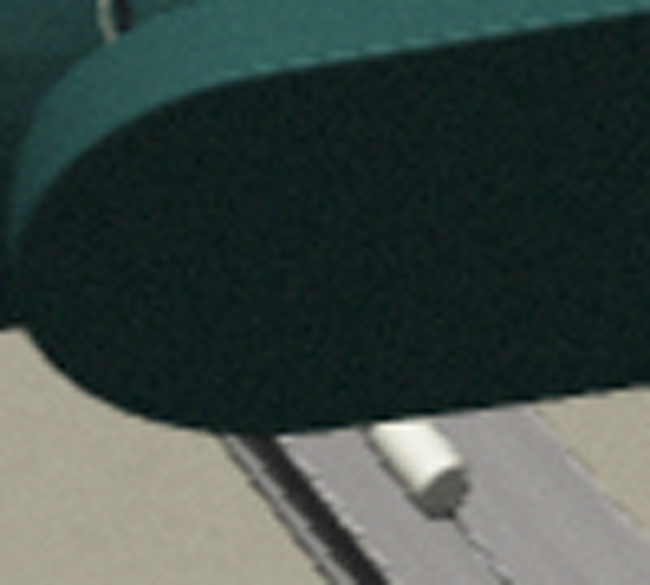

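```bash
python3 -c "
from plant import robot
print(robot.sign_off())"
```

```text
the job is handed in; nothing more can be done
None
```

The job is done and handed in at about 24.5 s. No verdict was reported.

- **Tipping:** The moves cannot tilt the tool. I gripped the tray handle end to end and set the tray's underside on the trough's far rim. Then I eased the grip so the tray tipped lip-down by its own weight. All three white vials rolled out and settled in the fold, noses towards the buffer.
- **Tray:** I set the tray down on its lip and it swung back level as I loosened the grip. It stands level at its original spot, about 5–9 mm farther from the robot.
- **Pushing:** I pushed the row with closed fingers until the buffer gave about 7–8 mm of its 13 mm (7 mm in the picture, 8 mm from the 5.6 N push force). Then I backed off slowly.

**Last checks:**
- The top picture shows the vials end to end in a closed row against the buffer, about 171 mm long.
- The gripper was about 0.18 m up and touching nothing.
- The red vials, timer and carton look unmoved. The yellow bottle was hidden by the arm in the final picture but looked undisturbed earlier.

**Disagreements:**
- The real fingertips sat roughly 30 mm higher than the reported TCP, so I set working heights by picture and light touch. When finding the push height, the fingertips pressed on the trough wall with about 34 N.
- The two cameras differed by about 4 mm on the trough's position.

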